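# Swap the setting bar for a test coupon on the bench dial gauge

### The job

The dial gauge has been zeroed, so lift its measuring tip with the lift lever all the way up, take the setting bar out and hang it back by its hole on the free slanted peg of the tool rack. Then lay the waisted test coupon flat on the gauge's base with the middle of its narrow part under the tip, and bring the lever fully down again so that the tip rests on it. Never slide a piece while the tip is resting on it, and leave the other things on the bench where they are.

Things in the scene. Friction and masses are not known exactly. Their poses are not given: they have to be found in the camera images.
- gauge: bench dial comparator, fixed. Origin: on the table straight below the measuring tip; x from tip to column, y to the lever's handle side. Flat base, top face 40 mm above the table, x = -70 to +165 mm, y = +-70 mm. Column 32 mm thick at x = 130 mm, 260 mm high, a 40 mm collar at its foot. Below 76 mm height all in front of and beside the column is open but for tip and spindle
- dial_centre (a point): centre of the gauge's dial head, 134 mm above the table over the tip: round case 59 mm across, its axis along the gauge's x, from 14 mm in front to 11 mm behind this point; under it a 24 mm stem clamp and a 24 mm wide arm back to the column's 54 mm sleeve, 80 to 100 mm above the table; stem's lower end at 76 mm
- tip (a point): underside of the measuring tip: flat foot 8 mm across on a vertical spring-loaded spindle pressing down with 1 to 2 N. At the start it rests on the setting bar, 48 mm above the table; with the lever fully up it stands about 64 mm above the table; with nothing under it, it stops at 42 mm
- lift_lever (a joint): angle of the gauge's lift lever, rad: 0 fully down (handle drooping 0.3 rad below level, tip released), 0.9 fully up (0.6 rad above level, tip lifted about 16 mm over an 8 mm piece). The first 0.3 rad is free play. It stays wherever it is left; moving it takes 2 to 3 N at the handle
- lever_grip (a point): centre of the lift lever's cross handle: a black round bar 13 mm thick and 26 mm long, lying along the gauge's x, at the free end of the lever, 95 mm from its pivot, on the gauge's +y side; can be pinched by its two ends from above
- lever_pivot (a point): the lift lever's pivot, 173 mm above the table and 20 mm to the -y side of the tip's axis; the lever turns about the gauge's x axis here and its handle goes up as the joint value grows
- setting_bar: ground steel bar, 160 x 32 x 8 mm, about 0.28 kg, with one 21 mm hole 18 mm from its +x end; no waist. Starts flat on the gauge's base under the tip, hole end towards the column, the other end jutting about 35 mm over the front edge of the base. Origin: centre of its underside, x along its length to the hole end, z through its thickness
- bar_hole (a point): centre of the hole in the setting bar, 62 mm from the bar's middle, halfway through its thickness
- coupon: flat steel tensile test coupon (dog-bone), 200 x 24 x 8 mm, about 0.2 kg: two alike grip ends 54 mm long and 24 mm wide, and a narrow waist 14 mm wide over the middle 72 mm. Starts flat on the table. Origin: centre of its underside, x along its length, y across, z up
- free_peg: the one empty peg of the three on the tool rack (any of three places 75 mm apart): fixed round steel peg, 6 mm thick, 65 mm long, rising at 45 degrees out of the upper rail's face. Origin: its foot on the face, 215 mm above the table; -x points straight out of the rack, z up, so the peg runs along (-0.707, 0, 0.707)
- peg_root (a point): the foot of the free peg on the rail's face (the same point as the origin of free_peg)
- peg_tip (a point): the free end of that peg, 46 mm out from and 46 mm above its foot
- rack: upright tool rack, fixed, 275 mm wide, 262 mm high: two uprights joined by two level flat rails, 40 mm tall at height 215 mm and 24 mm tall at 100 mm; origin: on the table below its middle, -x is its front, rail faces at x = -6 mm. Its other two pegs, like the free one, hold a spanner and a square that hang against the rails, reaching 175 mm down from their pegs and 20 mm out
- plain_strip: plain rectangular steel offcut, 120 x 20 x 8 mm, no waist, lying flat beside the test coupon with about 40 mm of table between them; bystander. Origin: centre of its underside
- fire_brick: cut fire brick, 115 x 57 x 32 mm high, on the coupon's other side with about 45 mm of table between; bystander. Origin: centre of its underside, x along its length
- mould_frame: open wooden casting mould box, 115 x 90 x 32 mm high; bystander. Origin: centre of its underside
- flat_file: flat file with yellow handle, 260 mm long, 24 mm high, lying flat, handle towards its -x; bystander. Origin: on the table, 125 mm from the handle's end
- cast_disc: cast brass disc, 70 mm across, 13 mm high; bystander. Origin: centre of its underside
- tin: plain steel tin, 74 mm across, 110 mm high, standing; bystander. Origin: centre of its underside
- hammer: hammer lying flat, 260 mm long, 26 mm high, wooden handle; bystander. Origin: on the table below its middle, x along the handle to the head
- spindle: the gauge's thin vertical spindle (5 mm thick) with the measuring tip at its foot and a black cap 16 mm across above the dial; origin at the tip's underside, the same point as tip
Not all that is in view belongs to the job. What is shaped like the coupon but yellow is not meant.

How it is judged:
By the outcome, as a careful person would: the job done as asked, in the order asked, and still so for the second after the job is handed in, with the robot touching nothing.
It also fails if it takes over 72 s, if anything falls off the work surface, if the arm or the gripper's body presses on something with over 40 N, if the wrist force passes 120 N, or if a joint passes its speed limit or range.

### The arm

A 6-joint arm with a two-finger parallel gripper is mounted at the origin on the work surface. World frame = base frame: x ahead of the robot, y to its left, z up, the work surface at z = 0. Lengths are in m, angles in rad, forces in N, time in s.
With the tool pointing down it reaches from about 0.375 to 0.9 m from the base axis. Payload 3.1 kg.
Tool frame: the origin (TCP) lies midway between the tips of the shut fingers; the grasp point (between the pads) lies 19 mm behind it; z points along the fingers, x is the direction in which the jaws open and shut, and the axes are right-handed (so a half turn about z gives the same grasp; the last joint's range is limited). The gripper opens to 87 mm and grips with 3 to 60 N. Pads are 19 mm wide; open, the fingers measure 117 mm over their backs; the gripper's body (75 mm by 190 mm) begins 51 mm behind the grasp point.
Start: joints at [-1.319, 0.527, 1.433, -0, 1.181, -0.178], TCP at [0.261, -0.568, 0.223] pointing down, gripper open.
Joint ranges: [-3.08, 3.08], [-0.75, 2.2], [0.22, 2.44], [-1.43, 4.57], [0, 2.65], [-2.85, 2.85]. Speed limits (rad/s): [2.79, 2.79, 3.14, 3.14, 3.14, 3.14].

### API

Orientations are given as a unit quaternion [x, y, z, w].
In Python, from rig import * gives the robot as it stands.
- The arm moves only by the tool drive_tool, never from a script. Its argument "plan" is a list of rows, each an object with "offset": the shift along the tool's x, y, z in cm, a list of three; "delta_rot": the turn, a rotation vector about the tool's x, y, z in degrees, a list of three; "jaw": the finger opening in cm, from 0 to 8.7. In form: [{"offset": [dx, dy, dz], "delta_rot": [wx, wy, wz], "jaw": jaw}, ...]. A call has exactly 8 rows; each row is the pose to reach, as a shift and turn from the pose commanded when the call began, along the tool's axes at that moment; what a row does not reach only later rows make up. A row lasts 1/12 s, in which the tool goes at most 41.7 mm and 7.16 degrees, less where a joint would pass 70% of its speed; a pose out of reach is approached as far as the arm can. A call with a gripper value outside its range is refused whole. The fingers move at their own pace and stop on an object; "squeeze" is the grip in N (left out, the last holds). Time passes only in rows, so rows that repeat a pose let the fingers close, or fill a call up. It gives the time, the measured TCP pose, the force and the opening at its end, in the units of the state.
- get_obs(): the state, without advancing time (a new reading comes with each control period).
- camera(name): name is "scene" or "top" or "wrist"; returns the picture (384x512x3 uint8, red, green, blue); there is no depth.
- calibration(name): a dict with "K" (3x3 intrinsics, pixels), "distortion" ([k1, k2, p1, p2, k3] as OpenCV has them; the pictures are not rectified), "pose" (4x4, takes a point from camera to world coordinates); the wrist camera has in their place "tool_from_camera" (4x4, takes a point from camera to tool coordinates, whose origin is the TCP and whose axes are the tool frame's). Camera axes: x right, y down, z forward; pixel columns grow to the right and rows downward; lengths in m; the calibration is good to about 2 mm. A picture is of the moment at which its call begins: read the wrist's pose just before it. calibration takes no time and is no camera call.
- hand_in(): hands the job in, once; it reports no verdict.
The state is a dict: "time": time; "q": joint angles; "joint_velocities": joint speeds; "joint_torque": joint torques, N m; "position": TCP position; "tool_rot": TCP orientation; "ft_force": force on the tool from outside, world axes, zero at the start; "moment": the same for the moment, N m; "grip_width": finger opening in m.
Only numpy, scipy, OpenCV 4.12 (cv2) and the standard library are available. Lean on these libraries where they do the work, as an engineer would, in place of code of your own. Each camera call takes 0.05 s, during which the arm holds its last target.

## Working session

There is one attempt and no reset: what is moved stays moved. The work goes in short steps, Python scripts to look and compute and a tool call to move; the robot and the scene stay as the last step left them, time stands still between calls to the robot, and variables do not carry over. Pictures are saved under pics/ and viewed, and the job is handed in when it is done.

Besides the shell and the picture viewer there is one more tool, called after ">>>" by a JSON object that holds its "api" and its "payload". drive_tool: Moves the arm, as the interface text tells. Its arguments: {"type":"object","properties":{"plan":{"type":"array","items":{"type":"object","properties":{"offset":{"type":"array","items":{"type":"number"}},"delta_rot":{"type":"array","items":{"type":"number"}},"jaw":{"type":"number"}}}},"squeeze":{"type":"number"}},"required":["plan"]}

```bash
ls; mkdir -p pics
python3 - <<'E'
from rig import *
import cv2,numpy as np
o=get_obs();print(o)
for n in ["scene","top","wrist"]:
    im=camera(n);cv2.imwrite(f"pics/{n}0.png",cv2.cvtColor(im,cv2.COLOR_RGB2BGR));c=calibration(n);print(n,{k:np.round(v,4).tolist() for k,v in c.items()})
E
```

```text
pics
{'time': 0.0, 'q': array([-1.31849931e+00,  5.28452518e-01,  1.43393021e+00,  7.28858211e-06,
        1.18144078e+00, -1.78536629e-01]), 'joint_velocities': array([ 0.00028962, -0.0002169 , -0.00158344,  0.00089456,  0.00019367,
        0.00074367]), 'joint_torque': array([ 2.45207257e-04, -4.40044177e+01, -1.76592547e+01,  6.32848218e-02,
        5.82044001e-02, -1.72791392e-04]), 'position': array([ 0.26083247, -0.56713326,  0.22157118]), 'tool_rot': array([ 8.41909773e-01, -5.39617170e-01, -8.14979039e-04, -7.61578051e-04]), 'ft_force': array([ 0.37189896,  0.02285672, -0.32526729]), 'moment': array([-0.00697391, -0.01419007,  0.02775224]), 'grip_width': 0.08724399358374434}
scene {'K': [[393.6993, 0.0, 259.513], [0.0, 393.6993, 184.8174], [0.0, 0.0, 1.0]], 'distortion': [-0.0828, 0.0, 0.0, 0.0, 0.0], 'pose': [[0.5926, 0.4145, -0.6907, 1.3778], [0.8054, -0.3189, 0.4996, -0.6308], [-0.0132, -0.8523, -0.5229, 0.8603], [0.0, 0.0, 0.0, 1.0]]}
top {'K': [[479.9655, 0.0, 251.3762], [0.0, 479.9655, 196.8204], [0.0, 0.0, 1.0]], 'distortion': [0.0295, 0.0, 0.0, 0.0, 0.0], 'pose': [[-0.0225, -0.9766, 0.214, 0.1581], [-0.9997, 0.0218, -0.0058, 0.0288], [0.001, -0.2141, -0.9768, 1.5281], [0.0, 0.0, 0.0, 1.0]]}
wrist {'K': [[334.7338, 0.0, 257.7759], [0.0, 334.7338, 187.9196], [0.0, 0.0, 1.0]], 'distortion': [-0.0932, 0.0, 0.0, 0.0, 0.0], 'tool_from_camera': [[1.0, -0.0009, 0.0005, -0.0001], [0.0007, 0.964, 0.2659, -0.0737], [-0.0007, -0.2659, 0.964, -0.1625], [0.0, 0.0, 0.0, 1.0]]}
```

View pics/scene0.png

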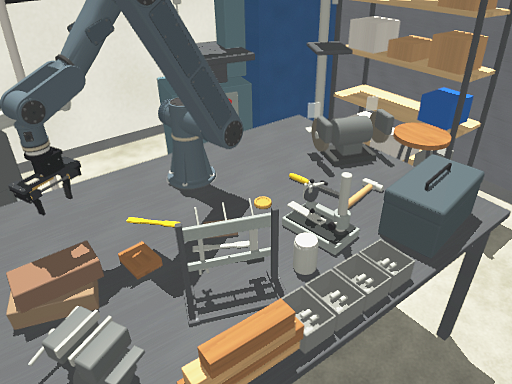

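View pics/top0.png

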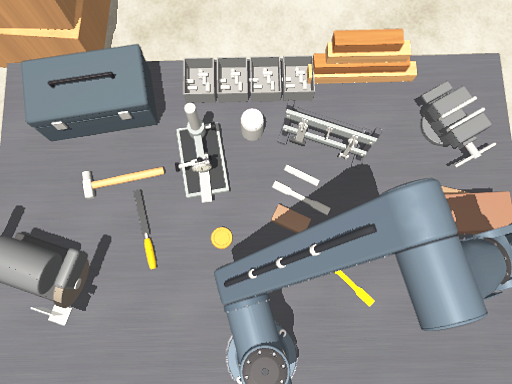

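View pics/wrist0.png

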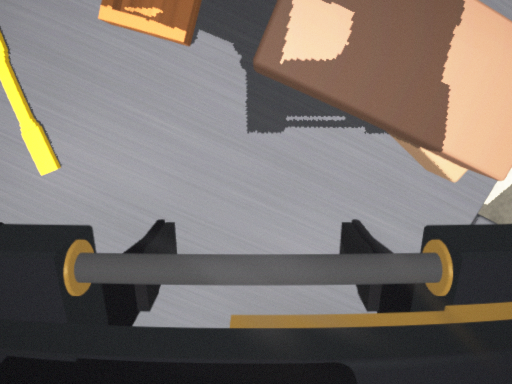

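Run:
```python
import cv2
t=cv2.imread("pics/top0.png")
cv2.imwrite("pics/t_g.png",cv2.resize(t[90:215,150:260],None,fx=5.3,fy=4.7*1.128,interpolation=cv2.INTER_CUBIC)[:600])
cv2.imwrite("pics/t_r.png",cv2.resize(t[90:240,255:400],None,fx=4,fy=4,interpolation=cv2.INTER_CUBIC))
s=cv2.imread("pics/scene0.png")
cv2.imwrite("pics/s_g.png",cv2.resize(s[160:275,270:400],None,fx=5,fy=5,interpolation=cv2.INTER_CUBIC))
cv2.imwrite("pics/s_r.png",cv2.resize(s[190:330,160:300],None,fx=4,fy=4,interpolation=cv2.INTER_CUBIC))
```

```text
(no output)
```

View pics/t_g.png

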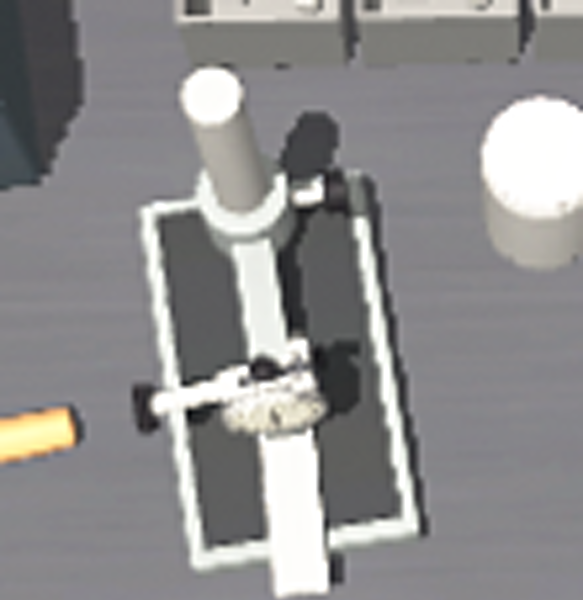

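View pics/t_r.png

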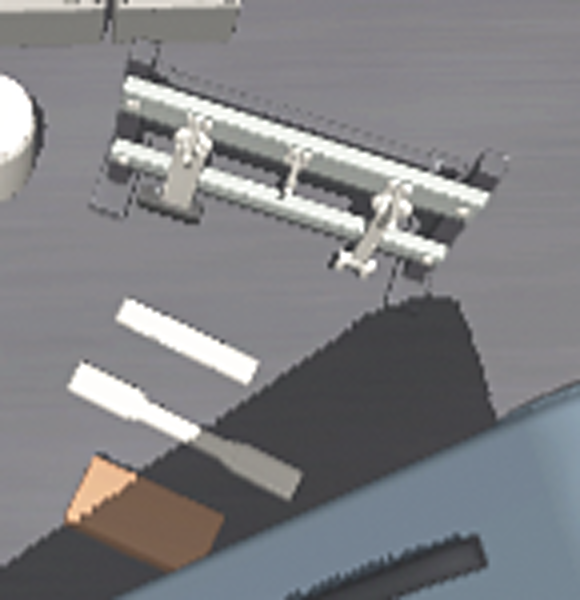

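View pics/s_g.png

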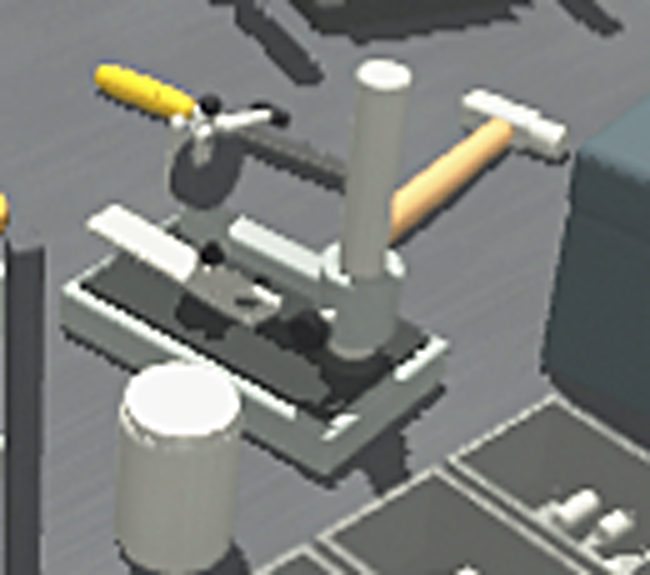

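View pics/s_r.png

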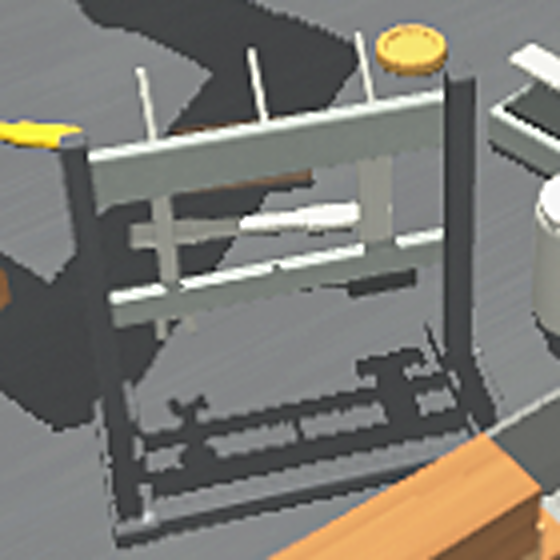

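```bash
cat > h.py <<'E'
from rig import *
import cv2,numpy as np,time
from scipy.spatial.transform import Rotation as Ro
def campose(n,o=None):
    c=calibration(n)
    if n!="wrist": return c["K"],c["distortion"],np.array(c["pose"])
    T=np.eye(4);T[:3,:3]=Ro.from_quat(o["tool_rot"]).as_matrix();T[:3,3]=o["position"]
    return c["K"],c["distortion"],T@np.array(c["tool_from_camera"])
def ray(n,uv,o=None):
    K,D,P=campose(n,o)
    p=cv2.undistortPoints(np.array(uv,float).reshape(-1,1,2),np.array(K),np.array(D,float)).reshape(-1,2)
    d=np.c_[p,np.ones(len(p))]@P[:3,:3].T
    return P[:3,3],d
def onz(n,uv,z,o=None):
    c,d=ray(n,uv,o); return c+d*((z-c[2])/d[:,2])[:,None]
def proj(n,X,o=None):
    K,D,P=campose(n,o);I=np.linalg.inv(P)
    r,_=cv2.Rodrigues(I[:3,:3]);return cv2.projectPoints(np.array(X,float).reshape(-1,1,3),r,I[:3,3],np.array(K),np.array(D,float))[0].reshape(-1,2)
def snap(n,name):
    o=get_obs();im=cv2.cvtColor(camera(n),cv2.COLOR_RGB2BGR);cv2.imwrite(f"pics/{name}.png",im);
    import pickle;pickle.dump(o,open(f"pics/{name}.pkl","wb"));return o,im
def down(h): # heading (deg) of tool x, tool pointing down
    h=np.radians(h);return np.c_[[np.cos(h),np.sin(h),0],[np.sin(h),-np.cos(h),0],[0,0,-1]]
def go(pos,R=None):
    o=get_obs();R0=Ro.from_quat(o["tool_rot"]).as_matrix()
    d=R0.T@(np.array(pos)-o["position"]);rv=np.zeros(3) if R is None else Ro.from_matrix(R0.T@R).as_rotvec(degrees=True)
    print("t",round(o["time"],2),"offset cm",np.round(d*100,2),"rot",np.round(rv,2),"rows",np.linalg.norm(d)/.0417,np.linalg.norm(rv)/7.16)
def st():
    o=get_obs();R0=Ro.from_quat(o["tool_rot"]).as_matrix()
    print("t",round(o["time"],2),"pos",np.round(o["position"],4),"R",np.round(R0,3).tolist(),"F",np.round(o["ft_force"],1),"w",round(o["grip_width"],4),"q",np.round(o["q"],2))
E
python3 - <<'E'
from h import *
c=np.array([[143,210],[365,178],[423,530],[195,570]])/5.3+[150,90]
p=onz("top",c,.04);print(p.round(4));
print([np.linalg.norm(p[i]-p[(i+1)%4]).round(4) for i in range(4)])
ax=(p[0]+p[1]-p[2]-p[3])/2;print("yaw",np.degrees(np.arctan2(ax[1],ax[0])))
ay=p[0]+p[3]-p[1]-p[2];print(np.degrees(np.arctan2(-ay[0],ay[1])))
# coupon
c=np.array([[68,385],[85,362],[302,472],[288,500]])/4+[255,90]
p=onz("top",c,.008);print("coupon",p.round(4),p.mean(0));d=p[2]+p[3]-p[0]-p[1];print(np.degrees(np.arctan2(d[1],d[0])),[np.linalg.norm(p[i]-p[(i+1)%4]).round(4) for i in range(4)])
r=np.array([[290,197],[300,155]])/4+[255,90] # peg tip, root? 
print("pegtip",onz("top",r[:1],.261),"root",onz("top",r[1:],.215))
r=np.array([[120,145],[445,250],[125,80],[490,195]])/4+[255,90]
print(onz("top",r[:2],.112).round(4),onz("top",r[2:],.235).round(4))
E
```

```text
[[0.7145 0.2581 0.04  ]
 [0.7325 0.1211 0.04  ]
 [0.5079 0.0881 0.04  ]
 [0.4864 0.2248 0.04  ]]
[np.float64(0.1382), np.float64(0.2269), np.float64(0.1383), np.float64(0.2305)]
yaw 8.330674697066936
8.220692461563383
coupon [[ 0.5249 -0.0482  0.008 ]
 [ 0.5439 -0.0627  0.008 ]
 [ 0.4486 -0.2344  0.008 ]
 [ 0.426  -0.2218  0.008 ]] [ 0.48585028 -0.14176832  0.008     ]
-119.36016814473572 [np.float64(0.0239), np.float64(0.1964), np.float64(0.0259), np.float64(0.1999)]
pegtip [[ 0.59441077 -0.19341563  0.261     ]] root [[ 0.64189186 -0.2104494   0.215     ]]
[[ 0.6913 -0.0895  0.112 ]
 [ 0.6001 -0.3362  0.112 ]] [[ 0.6941 -0.0846  0.235 ]
 [ 0.6015 -0.3391  0.235 ]]
```

Run:
```python
from h import *
print(onz("top",np.array([[145,408]])/5.3+[150,90],.145))
go([.545,.235,.30],down(8.3))
```

```text
[[0.55734354 0.23965294 0.145     ]]
t 0.15 offset cm [-61.05 -59.32  -7.7 ] rot [-8.000e-02  7.000e-02 -7.362e+01] rows 20.49680779310502 10.281946582688581
```

>>> {"api": "drive_tool", "payload": {"plan": [{"offset": [-61,-59.3,-7.7],"delta_rot": [0,0,-73.6],"jaw": 6.0},{"offset": [-61,-59.3,-7.7],"delta_rot": [0,0,-73.6],"jaw": 6.0},{"offset": [-61,-59.3,-7.7],"delta_rot": [0,0,-73.6],"jaw": 6.0},{"offset": [-61,-59.3,-7.7],"delta_rot": [0,0,-73.6],"jaw": 6.0},{"offset": [-61,-59.3,-7.7],"delta_rot": [0,0,-73.6],"jaw": 6.0},{"offset": [-61,-59.3,-7.7],"delta_rot": [0,0,-73.6],"jaw": 6.0},{"offset": [-61,-59.3,-7.7],"delta_rot": [0,0,-73.6],"jaw": 6.0},{"offset": [-61,-59.3,-7.7],"delta_rot": [0,0,-73.6],"jaw": 6.0}]}}

```text
time: 0.82
position: [0.3719, -0.2529, 0.2527]
tool_rot: [0.998, -0.067, -0.0, -0.0]
ft_force: [0.7, -0.4, 0.5]
grip_width: 0.0603
```

Run:
```python
from h import *
st();go([.545,.235,.30],down(8.3))
```

```text
t 0.82 pos [ 0.3719 -0.2529  0.2527] R [[0.991, -0.134, -0.0], [-0.134, -0.991, 0.0], [-0.0, -0.0, -1.0]] F [ 0.7 -0.4  0.5] w 0.0603 q [-0.85  0.25  1.81  0.    1.08 -0.71]
t 0.82 offset cm [ 10.61 -50.67  -4.72] rot [ -0.02   0.   -16.01] rows 12.466049099331368 2.235570405827432
```

>>> {"api": "drive_tool", "payload": {"plan": [{"offset": [10.2,-48,-4.7],"delta_rot": [0,0,-16],"jaw": 6.0},{"offset": [10.2,-48,-4.7],"delta_rot": [0,0,-16],"jaw": 6.0},{"offset": [10.2,-48,-4.7],"delta_rot": [0,0,-16],"jaw": 6.0},{"offset": [10.2,-48,-4.7],"delta_rot": [0,0,-16],"jaw": 6.0},{"offset": [10.2,-48,-4.7],"delta_rot": [0,0,-16],"jaw": 6.0},{"offset": [10.2,-48,-4.7],"delta_rot": [0,0,-16],"jaw": 6.0},{"offset": [10.2,-48,-4.7],"delta_rot": [0,0,-16],"jaw": 6.0},{"offset": [10.2,-48,-4.7],"delta_rot": [0,0,-16],"jaw": 6.0}]}}

```text
time: 1.48
position: [0.4855, 0.059, 0.2846]
tool_rot: [0.998, 0.07, -0.0, 0.0]
ft_force: [1.2, -0.2, -0.2]
grip_width: 0.0601
```

Run:
```python
from h import *
st();go([.545,.235,.30],down(8.3))
```

```text
t 1.48 pos [0.4855 0.059  0.2846] R [[0.99, 0.139, -0.0], [0.139, -0.99, -0.0], [-0.0, 0.0, -1.0]] F [ 1.2 -0.2 -0.2] w 0.0601 q [-0.11  0.27  1.68 -0.    1.19 -0.25]
t 1.48 offset cm [  8.34 -16.6   -1.55] rot [ 0.01  0.01 -0.31] rows 4.470486482394846 0.04300108026098216
```

>>> {"api": "drive_tool", "payload": {"plan": [{"offset": [8,-15,-1.5],"delta_rot": [0,0,0],"jaw": 6.0},{"offset": [8,-15,-1.5],"delta_rot": [0,0,0],"jaw": 6.0},{"offset": [8,-15,-1.5],"delta_rot": [0,0,0],"jaw": 6.0},{"offset": [8,-15,-1.5],"delta_rot": [0,0,0],"jaw": 6.0},{"offset": [8,-15,-1.5],"delta_rot": [0,0,0],"jaw": 6.0},{"offset": [8,-15,-1.5],"delta_rot": [0,0,0],"jaw": 6.0},{"offset": [8,-15,-1.5],"delta_rot": [0,0,0],"jaw": 6.0},{"offset": [8,-15,-1.5],"delta_rot": [0,0,0],"jaw": 6.0}]}}

```text
time: 2.15
position: [0.543, 0.2152, 0.2989]
tool_rot: [0.998, 0.069, -0.001, 0.0]
ft_force: [0.2, 0.1, -0.8]
grip_width: 0.0599
```

Run:
```python
from h import *
st();snap("wrist","w1");snap("top","t1");snap("scene","s1")
```

```text
t 2.15 pos [0.543  0.2152 0.2989] R [[0.99, 0.138, -0.002], [0.138, -0.99, -0.001], [-0.002, 0.001, -1.0]] F [ 0.2  0.1 -0.8] w 0.0599 q [ 0.19  0.39  1.44 -0.    1.31  0.05]
```

View pics/w1.png

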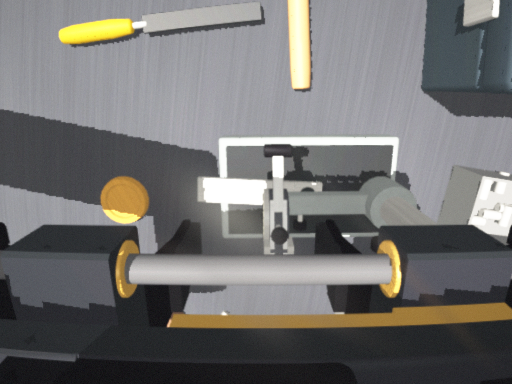

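View pics/t1.png

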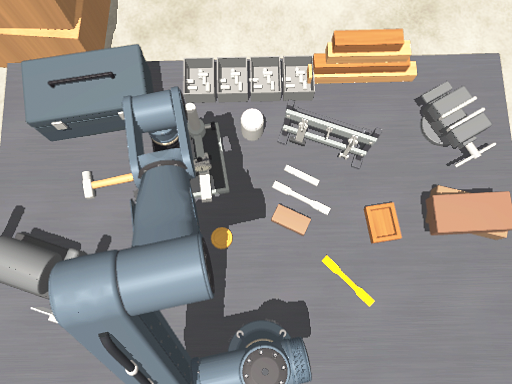

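Run:
```python
from h import *
import pickle
o=pickle.load(open("pics/w1.pkl","rb"))
print("handle",onz("wrist",[[264,151],[293,151],[278.5,151]],.145,o))
p=onz("wrist",[[221,138],[398,138]],.04,o);print("basecorners",p, np.degrees(np.arctan2(*(p[1]-p[0])[[1,0]])))
im=cv2.imread("pics/t1.png")
g=im[150:260,260:420];hs=cv2.cvtColor(g,cv2.COLOR_BGR2HSV)
m=((hs[...,2]>170)&(hs[...,1]<60)).astype(np.uint8)
n,l,s,c=cv2.connectedComponentsWithStats(m)
for i in range(1,n):
    if s[i,4]>60:
        cs,_=cv2.findContours((l==i).astype(np.uint8),0,1);r=cv2.minAreaRect(cs[0]);b=cv2.boxPoints(r)+[260,150]
        P=onz("top",b,.008);print(s[i],c[i]+[260,150],P.round(4).tolist(),"centre",P.mean(0).round(4))
cv2.imwrite("pics/t1c.png",cv2.resize(im[95:240,260:420],None,fx=4,fy=4,interpolation=cv2.INTER_CUBIC))
```

```text
handle [[0.54657733 0.23782736 0.145     ]
 [0.57396848 0.24165938 0.145     ]
 [0.56026434 0.23973585 0.145     ]]
basecorners [[0.49481648 0.23017571 0.04      ]
 [0.7179354  0.2621125  0.04      ]] 8.145869078191232
[ 24  15  36  21 252] [301.34126984 174.86111111] [[0.5803, -0.0867, 0.008], [0.6005, -0.0973, 0.008], [0.5418, -0.2035, 0.008], [0.5219, -0.1927, 0.008]] centre [ 0.5611 -0.1451  0.008 ]
[ 12  30  59  35 428] [301.04205607 197.33411215] [[0.5218, -0.0461, 0.008], [0.5457, -0.0586, 0.008], [0.4492, -0.2348, 0.008], [0.426, -0.2218, 0.008]] centre [ 0.4857 -0.1403  0.008 ]
```

View pics/t1c.png

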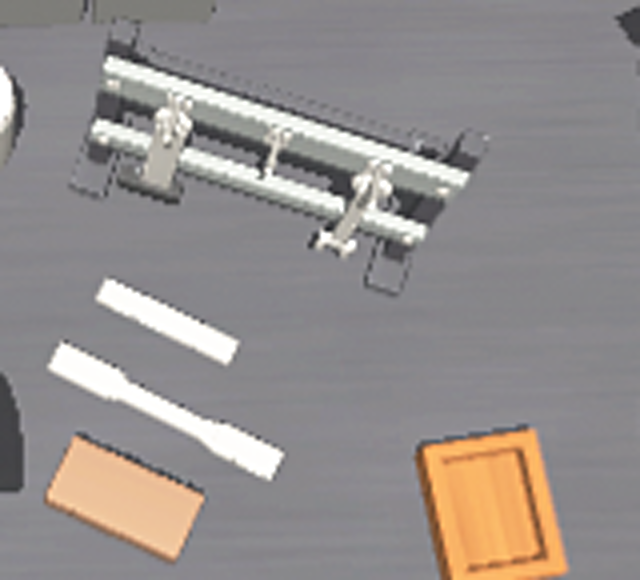

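View pics/s1.png

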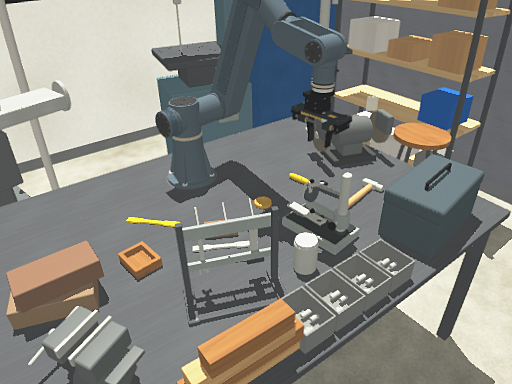

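Run:
```python
from h import *
go([.560,.2385,.19],down(8.2))
```

```text
t 2.3 offset cm [ 1.96 -2.11 10.93] rot [ 0.01  0.04 -0.34] rows 2.7113781801370394 0.048132084342980434
```

>>> {"api": "drive_tool", "payload": {"plan": [{"offset": [2,-2.1,3],"delta_rot": [0,0,0],"jaw": 6.0},{"offset": [2,-2.1,6],"delta_rot": [0,0,0],"jaw": 6.0},{"offset": [2,-2.1,9],"delta_rot": [0,0,0],"jaw": 6.0},{"offset": [2,-2.1,10.9],"delta_rot": [0,0,0],"jaw": 6.0},{"offset": [2,-2.1,10.9],"delta_rot": [0,0,0],"jaw": 6.0},{"offset": [2,-2.1,10.9],"delta_rot": [0,0,0],"jaw": 6.0},{"offset": [2,-2.1,10.9],"delta_rot": [0,0,0],"jaw": 6.0},{"offset": [2,-2.1,10.9],"delta_rot": [0,0,0],"jaw": 6.0}]}}

```text
time: 2.97
position: [0.5622, 0.24, 0.1925]
tool_rot: [0.998, 0.069, 0.002, -0.0]
ft_force: [0.0, -0.1, -0.1]
grip_width: 0.0604
```

Run:
```python
from h import *
st();o,_=snap("wrist","w2");print(proj("wrist",[o["position"],[.56,.2397,.145]],o))
```

```text
t 2.97 pos [0.5622 0.24   0.1925] R [[0.99, 0.138, 0.004], [0.138, -0.99, 0.001], [0.004, -0.0, -1.0]] F [ 0.  -0.1 -0.1] w 0.0604 q [0.22 0.54 1.5  0.   1.09 0.08]
[[256.17105732 239.373736  ]
 [252.74997726 209.65020093]]
```

View pics/w2.png

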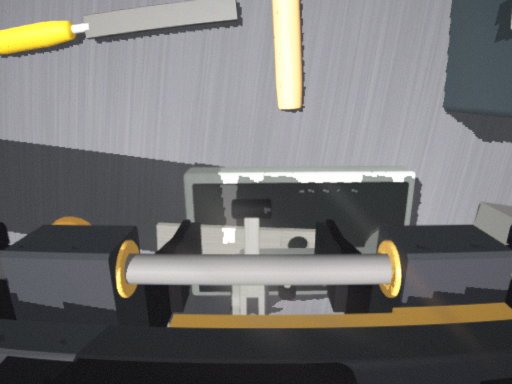

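Run:
```python
from h import *
import pickle
o=pickle.load(open("pics/w2.pkl","rb"))
p=onz("wrist",[[187,170],[412,167.5],[300,168.5]],.04,o);print(p)
print(onz("wrist",[[157,224],[157,248]],.048,o))
go([.560,.2400,.134],down(8.2))
```

```text
[[0.49558169 0.23475404 0.04      ]
 [0.71308735 0.26752479 0.04      ]
 [0.60339178 0.25103431 0.04      ]]
[[0.47171854 0.17820363 0.048     ]
 [0.47300636 0.15206614 0.048     ]]
t 3.02 offset cm [-0.23 -0.02  5.85] rot [-0.02 -0.23 -0.25] rows 1.4040300738042444 0.04764315993208757
```

>>> {"api": "drive_tool", "payload": {"plan": [{"offset": [-0.2,0,3],"delta_rot": [0,0,0],"jaw": 6.0},{"offset": [-0.2,0,5.8],"delta_rot": [0,0,0],"jaw": 5.0},{"offset": [-0.2,0,5.8],"delta_rot": [0,0,0],"jaw": 2.3},{"offset": [-0.2,0,5.8],"delta_rot": [0,0,0],"jaw": 2.3},{"offset": [-0.2,0,5.8],"delta_rot": [0,0,0],"jaw": 2.3},{"offset": [-0.2,0,5.8],"delta_rot": [0,0,0],"jaw": 2.3},{"offset": [-0.2,0,5.8],"delta_rot": [0,0,0],"jaw": 2.3},{"offset": [-0.2,0,5.8],"delta_rot": [0,0,0],"jaw": 2.3}], "squeeze": 15}}

```text
time: 3.68
position: [0.5582, 0.2398, 0.1337]
tool_rot: [0.998, 0.07, -0.0, 0.0]
ft_force: [-2.3, -0.9, 4.8]
grip_width: 0.0258
```

Run:
```python
from h import *
st();o,_=snap("wrist","w3")
```

```text
t 3.68 pos [0.5582 0.2398 0.1337] R [[0.99, 0.139, -0.001], [0.139, -0.99, -0.0], [-0.001, 0.0, -1.0]] F [-2.3 -0.9  4.8] w 0.0258 q [0.22 0.61 1.56 0.   0.97 0.08]
```

View pics/w3.png

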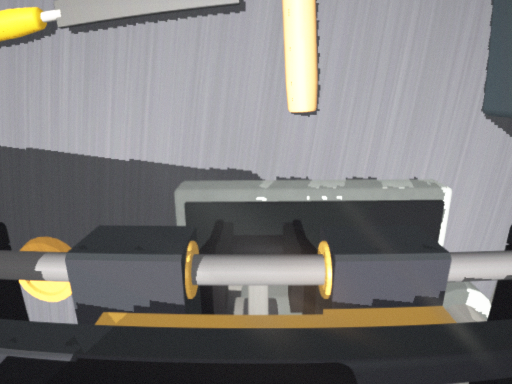

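>>> {"api": "drive_tool", "payload": {"plan": [{"offset": [0,-0.3,-1.4],"delta_rot": [0,0,0],"jaw": 2.3},{"offset": [0,-0.4,-2.8],"delta_rot": [0,0,0],"jaw": 2.3},{"offset": [0,-0.3,-4.2],"delta_rot": [0,0,0],"jaw": 2.3},{"offset": [0,0,-5.6],"delta_rot": [0,0,0],"jaw": 2.3},{"offset": [0,0.5,-6.9],"delta_rot": [0,0,0],"jaw": 2.3},{"offset": [0,1.2,-8.1],"delta_rot": [0,0,0],"jaw": 2.3},{"offset": [0,1.4,-8.4],"delta_rot": [0,0,0],"jaw": 2.3},{"offset": [0,1.4,-8.4],"delta_rot": [0,0,0],"jaw": 2.3}]}}

```text
time: 4.4
position: [0.5602, 0.2271, 0.2179]
tool_rot: [0.998, 0.069, 0.0, -0.002]
ft_force: [-3.4, 3.7, 3.1]
grip_width: 0.0256
```

Run:
```python
from h import *
st();snap("scene","s4")
im=cv2.imread("pics/s4.png");cv2.imwrite("pics/s4c.png",cv2.resize(im[140:270,260:400],None,fx=4.5,fy=4.5,interpolation=cv2.INTER_CUBIC))
```

```text
t 4.4 pos [0.5602 0.2271 0.2179] R [[0.99, 0.138, 0.0], [0.138, -0.99, 0.004], [0.001, -0.004, -1.0]] F [-3.4  3.7  3.1] w 0.0256 q [0.2  0.5  1.49 0.   1.14 0.06]
```

View pics/s4c.png

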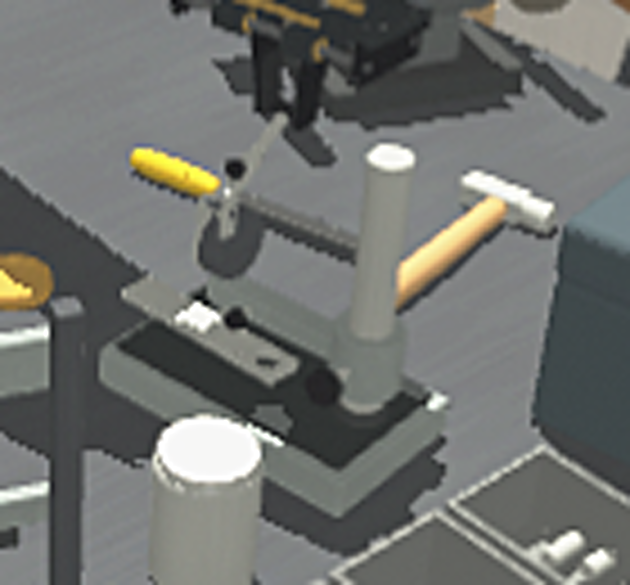

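>>> {"api": "drive_tool", "payload": {"plan": [{"offset": [0,0.15,-0.2],"delta_rot": [0,0,0],"jaw": 2.3},{"offset": [0,0.3,-0.4],"delta_rot": [0,0,0],"jaw": 2.3},{"offset": [0,0.3,-0.4],"delta_rot": [0,0,0],"jaw": 2.3},{"offset": [0,0.3,-0.4],"delta_rot": [0,0,0],"jaw": 4.5},{"offset": [0,0.3,-0.4],"delta_rot": [0,0,0],"jaw": 4.5},{"offset": [0,0.3,-0.4],"delta_rot": [0,0,0],"jaw": 5},{"offset": [0,0,-3.5],"delta_rot": [0,0,0],"jaw": 5},{"offset": [0,0,-6],"delta_rot": [0,0,0],"jaw": 5}]}}

```text
time: 5.12
position: [0.5604, 0.2254, 0.2761]
tool_rot: [0.998, 0.069, -0.001, 0.0]
ft_force: [1.0, 0.3, 0.5]
grip_width: 0.0474
```

Run:
```python
from h import *
st();o,_=snap("wrist","w5");snap("scene","s5")
im=cv2.imread("pics/s5.png");cv2.imwrite("pics/s5c.png",cv2.resize(im[160:270,260:400],None,fx=5,fy=5,interpolation=cv2.INTER_CUBIC))
```

```text
t 5.12 pos [0.5604 0.2254 0.2761] R [[0.99, 0.138, -0.002], [0.138, -0.99, -0.001], [-0.002, 0.001, -1.0]] F [1.  0.3 0.5] w 0.0474 q [ 0.2   0.45  1.42 -0.    1.28  0.06]
```

View pics/w5.png

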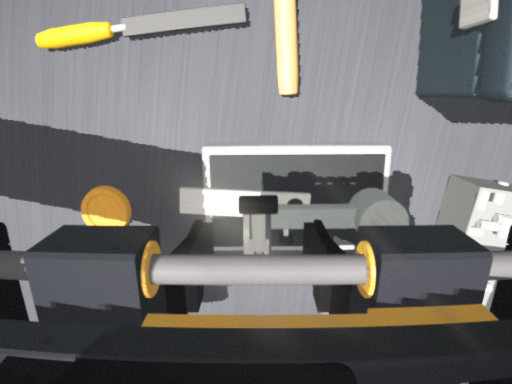

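View pics/s5c.png

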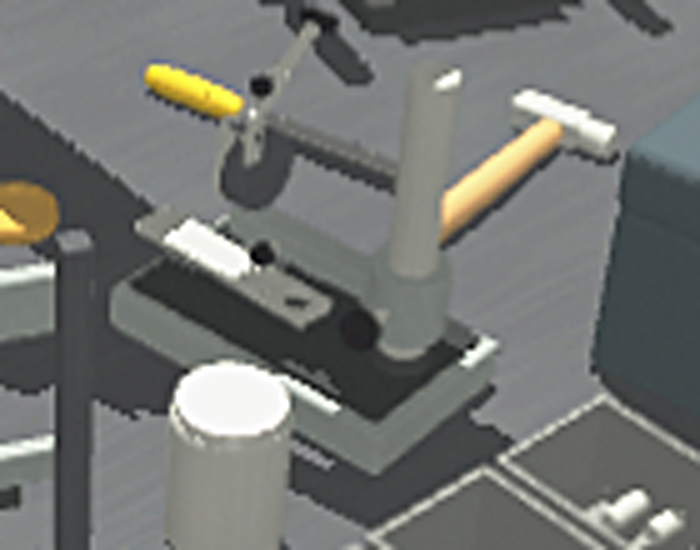

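```bash
python3 - <<'E'
from h import *
import pickle
o=pickle.load(open("pics/w5.pkl","rb"))
gx=np.array([.9895,.1444]);gy=np.array([-.1444,.9895])
piv=np.array([.5582,.2398])-gy*.0908
for uv in ([258,204],):
  c,d=ray("wrist",[uv],o)
  for z in np.arange(.2,.24,.005):
    p=c+d[0]*(z-c[2])/d[0][2]; r=(p[:2]-piv)@gy; print(round(z,3),p.round(4),"gy from pivot",r.round(4),"r",np.hypot(r,z-.173).round(4),"ang",np.arctan2(z-.173,r).round(3))
# base/bar
b=onz("wrist",[[204,149],[390,149],[390,190]],.04,o);print(b)
print(onz("wrist",[[180,189],[180,210],[311,193]],.048,o))
E
python3 - <<'E'
import cv2
im=cv2.imread("pics/w5.png");cv2.imwrite("pics/w5c.png",cv2.resize(im[130:260,160:420],None,fx=3,fy=3,interpolation=cv2.INTER_CUBIC))
E
```

```text
0.2 [0.5621 0.2201 0.2   ] gy from pivot 0.0708 r 0.0757 ang 0.365
0.205 [0.5618 0.2217 0.205 ] gy from pivot 0.0724 r 0.0792 ang 0.416
0.21 [0.5616 0.2234 0.21  ] gy from pivot 0.0741 r 0.0828 ang 0.463
0.215 [0.5614 0.225  0.215 ] gy from pivot 0.0757 r 0.0866 ang 0.506
0.22 [0.5612 0.2267 0.22  ] gy from pivot 0.0774 r 0.0905 ang 0.546
0.225 [0.5609 0.2283 0.225 ] gy from pivot 0.079 r 0.0946 ang 0.582
0.23 [0.5607 0.2299 0.23  ] gy from pivot 0.0807 r 0.0988 ang 0.615
0.235 [0.5605 0.2316 0.235 ] gy from pivot 0.0823 r 0.1031 ang 0.646
[[0.4953586  0.22754663 0.04      ]
 [0.71843332 0.25924389 0.04      ]
 [0.73085931 0.20867095 0.04      ]]
[[0.47206927 0.17615551 0.048     ]
 [0.47408211 0.14910405 0.048     ]
 [0.63086258 0.19320982 0.048     ]]
```

View pics/w5c.png

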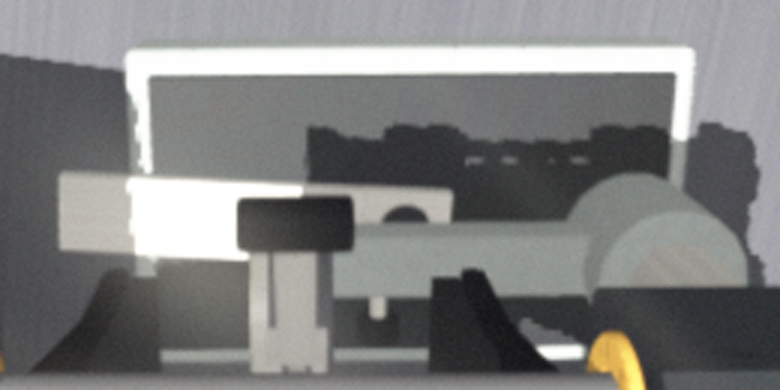

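Run:
```python
from h import *
import pickle
o=pickle.load(open("pics/w5.pkl","rb"))
f=lambda a:np.array(a)/3+[160,130]
p=onz("wrist",f([[60,172],[58,250],[452,190]]),.048,o);print(p)
d=p[2]-p[0];print("yaw",np.degrees(np.arctan2(d[1],d[0])),"len",np.linalg.norm(d),"w",np.linalg.norm(p[1]-p[0]))
u=d[:2]/np.linalg.norm(d[:2]);v=np.array([u[1],-u[0]])
print("centerline front",p[0][:2]+v*.016,"centre",p[0][:2]+v*.016+u*.08)
q=onz("wrist",f([[127,50],[695,50]]),.04,o);print(q,np.degrees(np.arctan2(*(q[1]-q[0])[[1,0]])))
h=onz("wrist",f([[385,215],[405,205],[427,213]]),.048,o);print("hole upper rim",h)
# top t0 bar front
p=onz("top",np.array([[275,597],[328,590]])/5.3+[150,90],.048);print("top front",p)
```

```text
[[0.47190959 0.17826049 0.048     ]
 [0.47357145 0.1445966  0.048     ]
 [0.63053479 0.19273668 0.048     ]]
yaw 5.214387461826811 len 0.15928438550191432 w 0.033704878580860506
centerline front [0.47336371 0.1623267 ] centre [0.55303264 0.16959731]
[[0.49308904 0.23008636 0.04      ]
 [0.71982464 0.26233847 0.04      ]] 8.095752309221059
hole upper rim [[0.60525104 0.17846455 0.048     ]
 [0.61264167 0.18381133 0.048     ]
 [0.62214344 0.18167438 0.048     ]]
top front [[0.46713555 0.17617154 0.048     ]
 [0.47067903 0.14470219 0.048     ]]
```

Run:
```python
from h import *
go([.500,.1650,.29],down(95.2))
```

```text
t 5.22 offset cm [-7.2   5.16 -0.96] rot [  0.48  -0.49 -87.23] rows 2.136085109227891 12.183352094192209
```

>>> {"api": "drive_tool", "payload": {"plan": [{"offset": [-2,0,-1],"delta_rot": [0,0,-7],"jaw": 5.5},{"offset": [-4,2,-1],"delta_rot": [0,0,-14],"jaw": 5.5},{"offset": [-6,4,-1],"delta_rot": [0,0,-21],"jaw": 5.5},{"offset": [-7.2,5.2,-1],"delta_rot": [0,0,-28],"jaw": 5.5},{"offset": [-7.2,5.2,-1],"delta_rot": [0,0,-35],"jaw": 5.5},{"offset": [-7.2,5.2,-1],"delta_rot": [0,0,-42],"jaw": 5.5},{"offset": [-7.2,5.2,-1],"delta_rot": [0,0,-49],"jaw": 5.5},{"offset": [-7.2,5.2,-1],"delta_rot": [0,0,-56],"jaw": 5.5}]}}

```text
time: 5.88
position: [0.4966, 0.1636, 0.2859]
tool_rot: [0.847, 0.532, -0.0, 0.0]
ft_force: [-1.1, 0.4, -1.0]
grip_width: 0.0548
```

Run:
```python
from h import *
go([.500,.1650,.20],down(95.2))
```

```text
t 5.88 offset cm [0.28 0.25 8.59] rot [ -0.     0.04 -30.92] rows 2.0617796049549497 4.318372910531407
```

>>> {"api": "drive_tool", "payload": {"plan": [{"offset": [0.2,0.2,1],"delta_rot": [0,0,-7],"jaw": 5.5},{"offset": [0.2,0.2,3],"delta_rot": [0,0,-14],"jaw": 5.5},{"offset": [0.2,0.2,5],"delta_rot": [0,0,-21],"jaw": 5.5},{"offset": [0.2,0.2,7],"delta_rot": [0,0,-28],"jaw": 5.5},{"offset": [0.2,0.2,8.6],"delta_rot": [0,0,-30.5],"jaw": 5.5},{"offset": [0.2,0.2,8.6],"delta_rot": [0,0,-30.5],"jaw": 5.5},{"offset": [0.2,0.2,8.6],"delta_rot": [0,0,-30.5],"jaw": 5.5},{"offset": [0.2,0.2,8.6],"delta_rot": [0,0,-30.5],"jaw": 5.5}]}}

```text
time: 6.55
position: [0.5, 0.1652, 0.2009]
tool_rot: [0.679, 0.734, 0.0, 0.001]
ft_force: [0.1, -0.0, -0.3]
grip_width: 0.0548
```

Run:
```python
from h import *
st();o,_=snap("wrist","w6");print(proj("wrist",[o["position"],[.4734,.1623,.048]],o))
```

```text
t 6.55 pos [0.5    0.1652 0.2009] R [[-0.077, 0.997, 0.001], [0.997, 0.077, -0.0], [-0.0, 0.001, -1.0]] F [ 0.1 -0.  -0.3] w 0.0548 q [ 0.11  0.42  1.7  -0.    1.01 -1.54]
[[257.2976556  237.37955286]
 [256.72087306 144.76021317]]
```

View pics/w6.png

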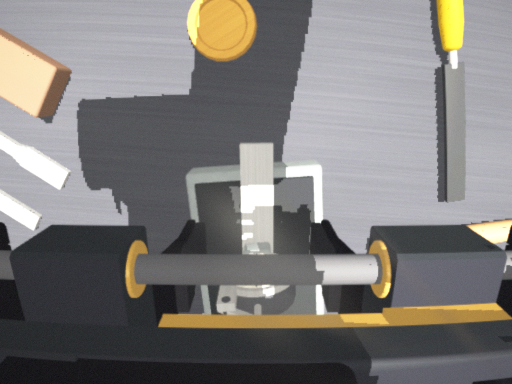

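Run:
```python
from h import *
import pickle
o=pickle.load(open("pics/w6.pkl","rb"))
p=onz("wrist",[[189,170],[322,164]],.04,o);print(p,p.mean(0));
go([.503,.1648,.0425],down(95))
```

```text
[[0.50458563 0.09722597 0.04      ]
 [0.48851991 0.22801889 0.04      ]] [0.49655277 0.16262243 0.04      ]
t 6.6 offset cm [-0.06  0.23 15.89] rot [ 0.13  0.01 -0.58] rows 3.8103877492779312 0.08298414005667448
```

>>> {"api": "drive_tool", "payload": {"plan": [{"offset": [0,0.2,4],"delta_rot": [0,0,0],"jaw": 5.5},{"offset": [0,0.2,8],"delta_rot": [0,0,-0.6],"jaw": 5.5},{"offset": [0,0.2,12],"delta_rot": [0,0,-0.6],"jaw": 5.5},{"offset": [0,0.2,14.5],"delta_rot": [0,0,-0.6],"jaw": 5.5},{"offset": [0,0.2,15.9],"delta_rot": [0,0,-0.6],"jaw": 5.5},{"offset": [0,0.2,15.9],"delta_rot": [0,0,-0.6],"jaw": 5.5},{"offset": [0,0.2,15.9],"delta_rot": [0,0,-0.6],"jaw": 5.5},{"offset": [0,0.2,15.9],"delta_rot": [0,0,-0.6],"jaw": 5.5}]}}

```text
time: 7.27
position: [0.5027, 0.1656, 0.0422]
tool_rot: [0.675, 0.738, 0.001, 0.001]
ft_force: [-0.9, -0.6, 0.5]
grip_width: 0.055
```

Run:
```python
from h import *
st();o,_=snap("wrist","w7")
```

```text
t 7.27 pos [0.5027 0.1656 0.0422] R [[-0.088, 0.996, 0.003], [0.996, 0.088, 0.0], [-0.0, 0.003, -1.0]] F [-0.9 -0.6  0.5] w 0.055 q [ 0.11  0.69  1.81 -0.    0.64 -1.55]
```

View pics/w7.png

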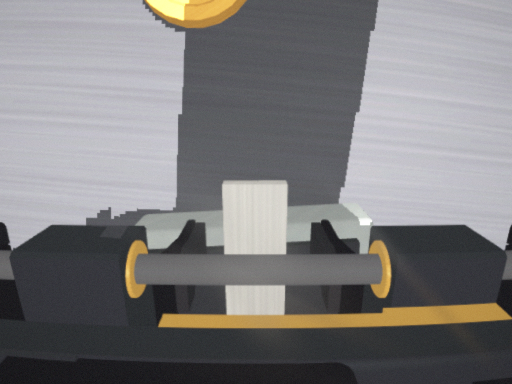

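>>> {"api": "drive_tool", "payload": {"plan": [{"offset": [0,0,0],"delta_rot": [0,0,0],"jaw": 2.8},{"offset": [0,0,0],"delta_rot": [0,0,0],"jaw": 2.8},{"offset": [0,0,0],"delta_rot": [0,0,0],"jaw": 2.8},{"offset": [0,0,0],"delta_rot": [0,0,0],"jaw": 2.8},{"offset": [0,0,0],"delta_rot": [0,0,0],"jaw": 2.8},{"offset": [0,0,0],"delta_rot": [0,0,0],"jaw": 2.8},{"offset": [0,0,-0.3],"delta_rot": [0,0,0],"jaw": 2.8},{"offset": [0,0,-0.6],"delta_rot": [0,0,0],"jaw": 2.8}], "squeeze": 60}}

```text
time: 7.98
position: [0.5005, 0.1655, 0.047]
tool_rot: [0.675, 0.738, -0.001, -0.001]
ft_force: [0.3, 0.3, -3.6]
grip_width: 0.031
```

Run:
```python
from h import *
st();snap("scene","s8")
im=cv2.imread("pics/s8.png");cv2.imwrite("pics/s8c.png",cv2.resize(im[160:270,260:400],None,fx=5,fy=5,interpolation=cv2.INTER_CUBIC))
```

```text
t 7.98 pos [0.5005 0.1655 0.047 ] R [[-0.088, 0.996, -0.002], [0.996, 0.088, -0.0], [0.0, -0.002, -1.0]] F [ 0.3  0.3 -3.6] w 0.031 q [ 0.11  0.68  1.81  0.    0.66 -1.55]
```

View pics/s8c.png

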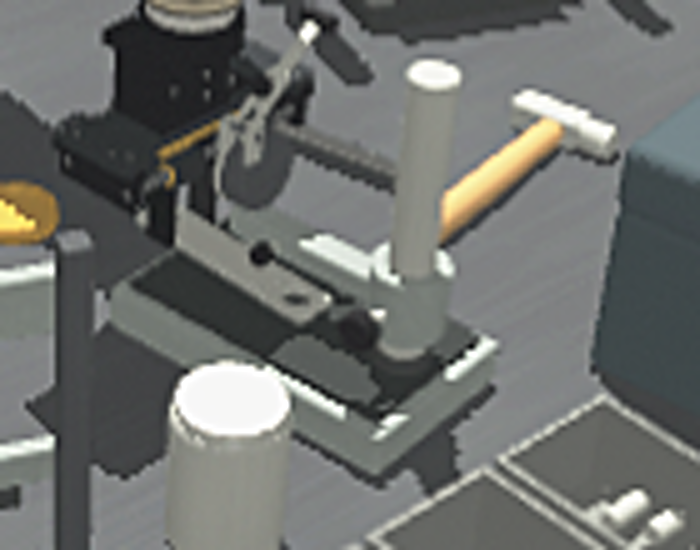

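>>> {"api": "drive_tool", "payload": {"plan": [{"offset": [0,-1.5,-0.1],"delta_rot": [0,0,0],"jaw": 2.8},{"offset": [0,-3.5,-0.2],"delta_rot": [0,0,0],"jaw": 2.8},{"offset": [0,-5.5,-0.2],"delta_rot": [0,0,0],"jaw": 2.8},{"offset": [0,-7.5,-0.3],"delta_rot": [0,0,0],"jaw": 2.8},{"offset": [0,-9.3,-0.3],"delta_rot": [0,0,0],"jaw": 2.8},{"offset": [0,-9.5,-2],"delta_rot": [0,0,0],"jaw": 2.8},{"offset": [0,-9.5,-5],"delta_rot": [0,0,0],"jaw": 2.8},{"offset": [0,-9.5,-8],"delta_rot": [0,0,0],"jaw": 2.8}]}}

```text
time: 8.7
position: [0.4047, 0.157, 0.1274]
tool_rot: [0.675, 0.738, -0.002, -0.002]
ft_force: [1.3, -0.1, -2.8]
grip_width: 0.0307
```

Run:
```python
from h import *
st();snap("scene","s9");snap("wrist","w9")
im=cv2.imread("pics/s9.png");cv2.imwrite("pics/s9c.png",cv2.resize(im[100:260,220:400],None,fx=4,fy=3.7,interpolation=cv2.INTER_CUBIC))
```

```text
t 8.7 pos [0.4047 0.157  0.1274] R [[-0.089, 0.996, -0.005], [0.996, 0.089, -0.0], [0.0, -0.005, -1.0]] F [ 1.3 -0.1 -2.8] w 0.0307 q [ 0.11  0.45  1.99  0.    0.71 -1.55]
```

View pics/s9c.png

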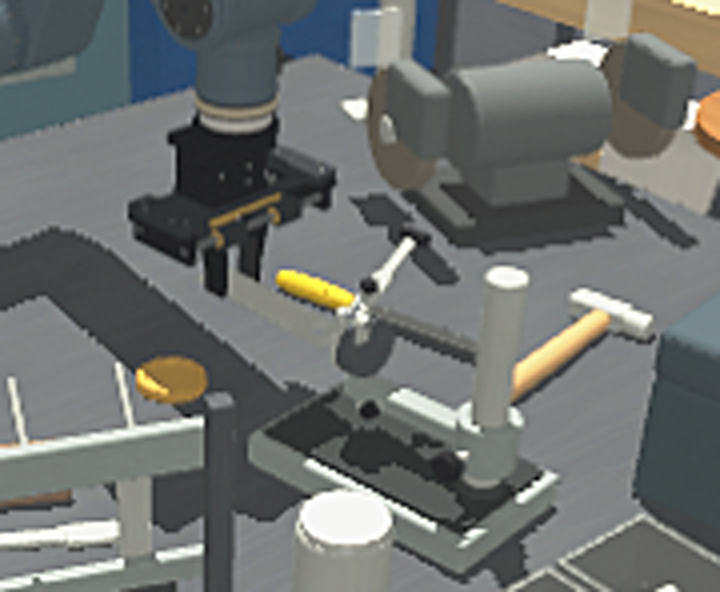

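View pics/w9.png

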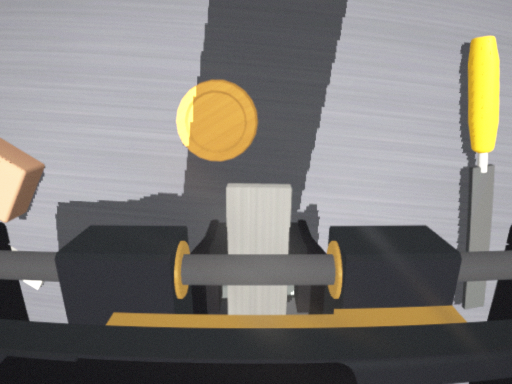

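Run:
```python
from h import *
a,da=ray("top",[[260+268/4,95+178/4]]);b,db=ray("scene",[[160+251/4,190+50/4]])
da=da[0]/np.linalg.norm(da[0]);db=db[0]/np.linalg.norm(db[0])
A=np.c_[da,-db];s=np.linalg.lstsq(A,b-a,rcond=None)[0];p=a+da*s[0];q=b+db*s[1];print("tip",p,q,np.linalg.norm(p-q))
print("root",onz("top",[[260+283/4,95+133/4]],.215))
f=lambda l:np.array(l)/4+[260,95]
print("upper rail top front edge",onz("top",f([[107,66],[465,184]]),.235), )
t=onz("top",f([[172,128],[268,178],[375,170]]),.261);print(t)
im=cv2.imread("pics/t1.png");cv2.imwrite("pics/t1d.png",cv2.resize(im[100:160,275:385],None,fx=7,fy=7,interpolation=cv2.INTER_CUBIC))
im=cv2.imread("pics/s1.png");cv2.imwrite("pics/s1d.png",cv2.resize(im[195:300,170:285],None,fx=5.5,fy=5.5,interpolation=cv2.INTER_CUBIC))
go([.40,.05,.30],None)
```

```text
tip [ 0.5946204  -0.19244984  0.25836845] [ 0.59588695 -0.19015421  0.25840385] 0.0026220833152664925
root [[ 0.64336294 -0.21269712  0.215     ]]
upper rail top front edge [[ 0.68952758 -0.08589456  0.235     ]
 [ 0.59491501 -0.33507536  0.235     ]]
[[ 0.63184678 -0.12715637  0.261     ]
 [ 0.59371571 -0.19199127  0.261     ]
 [ 0.59779151 -0.26636467  0.261     ]]
t 8.8 offset cm [-10.63  -1.74 -16.95] rot [0. 0. 0.] rows 4.816552732879474 0.0
```

View pics/t1d.png

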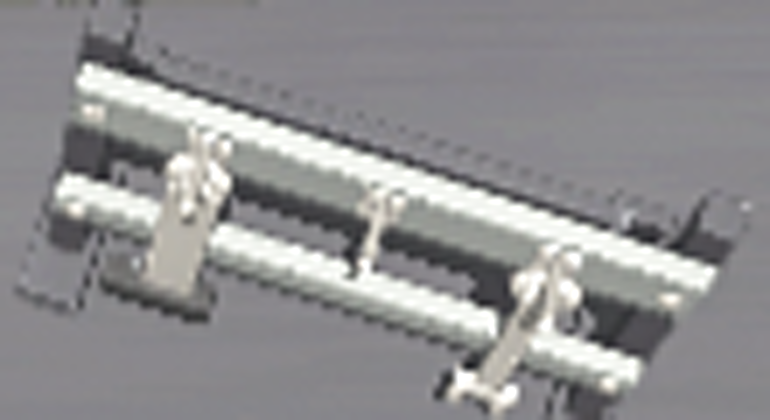

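View pics/s1d.png

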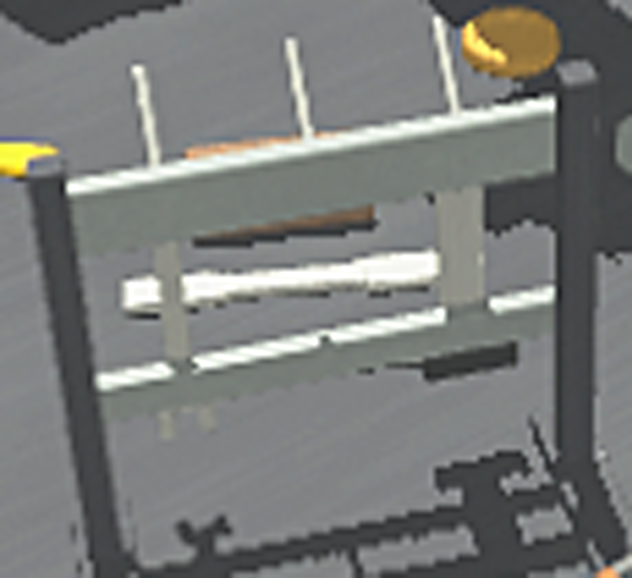

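```bash
cat >> h.py <<'E'
PSI=-20.5
def rackR(th,psi=PSI):
    p=np.radians(psi);t=np.radians(th);rx=np.array([np.cos(p),np.sin(p),0]);ry=np.array([-np.sin(p),np.cos(p),0]);z=np.array([0,0,1.])
    return np.c_[ry,rx*np.sin(t)+z*np.cos(t),rx*np.cos(t)-z*np.sin(t)]
def peg(s,root=(.6395,-.209,.214),psi=PSI):
    p=np.radians(psi);return np.array(root)+s*.7071*np.array([-np.cos(p),-np.sin(p),1])
HT=np.array([0,.1125,-.002])
def hang(s,th,ht=HT,psi=PSI,d=(0,0,0)): # TCP for hole centre at s along peg
    R=rackR(th,psi);return peg(s)+np.array(d)-R@ht,R
E
python3 - <<'E'
from h import *
print(peg(.065),hang(.1,45)[0])
go([.42,.0,.30],rackR(90))
go(*hang(.1,45))
E
```

```text
[ 0.59644914 -0.19290394  0.2599615 ] [ 0.50008075 -0.15687328  0.20374627]
t 8.8 offset cm [-15.79  -0.19 -16.94] rot [ 0.49 -0.13 25.6 ] rows 5.553624619078293 3.575739960280106
t 8.8 offset cm [-32.13   6.31  -7.26] rot [-43.75 -10.17  24.19] rows 8.043223343828178 7.125103533202671
```

>>> {"api": "drive_tool", "payload": {"plan": [{"offset": [0,0,-4],"delta_rot": [0,0,0],"jaw": 2.8},{"offset": [0,0,-8],"delta_rot": [0,0,0],"jaw": 2.8},{"offset": [-1,0,-12],"delta_rot": [0,0,0],"jaw": 2.8},{"offset": [-4,0,-15],"delta_rot": [0,0,4],"jaw": 2.8},{"offset": [-7,0,-17],"delta_rot": [0,0,10],"jaw": 2.8},{"offset": [-10.5,0,-17],"delta_rot": [0,0,16],"jaw": 2.8},{"offset": [-14,0,-17],"delta_rot": [0,0,22],"jaw": 2.8},{"offset": [-16,0,-17],"delta_rot": [0,0,25.6],"jaw": 2.8}]}}

```text
time: 9.47
position: [0.4206, -0.005, 0.2968]
tool_rot: [0.823, 0.567, -0.001, 0.0]
ft_force: [0.9, 0.3, -3.4]
grip_width: 0.0309
```

Run:
```python
from h import *
st();p,R=hang(.1,45);go(p-[0.05,0,-.10],R)
```

```text
t 9.47 pos [ 0.4206 -0.005   0.2968] R [[0.356, 0.934, -0.0], [0.934, -0.356, -0.001], [-0.001, 0.0, -1.0]] F [ 0.9  0.3 -3.4] w 0.0309 q [-0.28  0.15  1.81 -0.    1.18 -1.48]
t 9.47 offset cm [-13.14   8.16  -0.67] rot [-44.99   0.22  -0.31] rows 3.7134349890319633 6.2843854438618525
```

>>> {"api": "drive_tool", "payload": {"plan": [{"offset": [-2,1.2,-0.1],"delta_rot": [-7,0,0],"jaw": 2.8},{"offset": [-4,2.4,-0.2],"delta_rot": [-14,0,0],"jaw": 2.8},{"offset": [-6,3.6,-0.3],"delta_rot": [-21,0,0],"jaw": 2.8},{"offset": [-8,4.8,-0.4],"delta_rot": [-28,0,0],"jaw": 2.8},{"offset": [-10,6,-0.5],"delta_rot": [-35,0,0],"jaw": 2.8},{"offset": [-12,7.2,-0.6],"delta_rot": [-42,0,0],"jaw": 2.8},{"offset": [-13.1,8.1,-0.7],"delta_rot": [-45,0,0],"jaw": 2.8},{"offset": [-13.1,8.1,-0.7],"delta_rot": [-45,0,0],"jaw": 2.8}]}}

```text
time: 10.13
position: [0.4518, -0.1312, 0.3031]
tool_rot: [0.768, 0.54, 0.209, 0.274]
ft_force: [0.7, -0.1, -2.3]
grip_width: 0.0309
```

Run:
```python
from h import *
st();snap("top","t10");snap("scene","s10");snap("wrist","w10")
im=cv2.imread("pics/t10.png");cv2.imwrite("pics/t10c.png",cv2.resize(im[90:210,250:400],None,fx=5,fy=5,interpolation=cv2.INTER_CUBIC))
im=cv2.imread("pics/s10.png");cv2.imwrite("pics/s10c.png",cv2.resize(im[100:280,150:320],None,fx=3.3,fy=3.3,interpolation=cv2.INTER_CUBIC))
```

```text
t 10.13 pos [ 0.4518 -0.1312  0.3031] R [[0.329, 0.715, 0.618], [0.944, -0.266, -0.195], [0.025, 0.647, -0.762]] F [ 0.7 -0.1 -2.3] w 0.0309 q [-0.68  0.01  2.21  0.77  0.35 -2.56]
```

View pics/t10c.png

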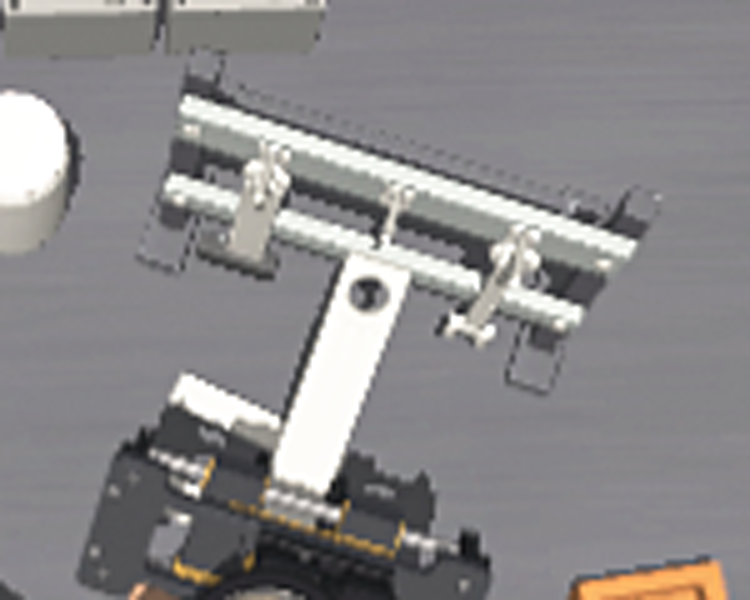

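View pics/s10c.png

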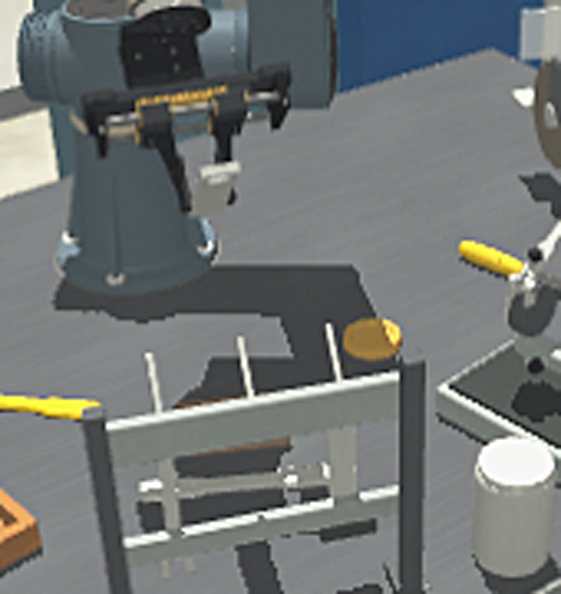

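View pics/w10.png

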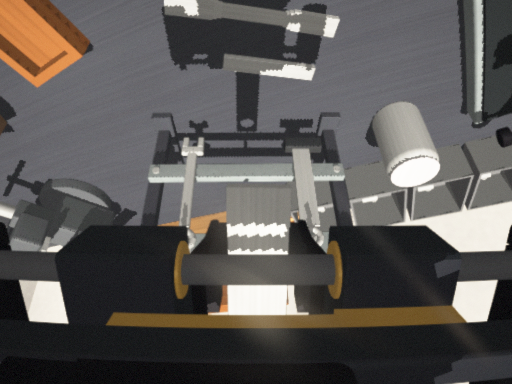

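Run:
```python
from h import *
o=get_obs();R=Ro.from_quat(o["tool_rot"]).as_matrix()
import pickle
o=pickle.load(open("pics/t10.pkl","rb"));R=Ro.from_quat(o["tool_rot"]).as_matrix()
for dr in (0,-3,-6):
  r=Ro.from_rotvec([np.radians(dr),0,0]).as_matrix()
  H=o["position"]+R@r@HT; E1=o["position"]+R@r@np.array([0,.1305,-.006]);E0=o["position"]+R@r@np.array([0,-.0295,-.006])
  print(dr,H.round(4),"hole px*5",(proj("top",[H,E1,E0])-[250,90])*5,"scene",(proj("scene",[H,E1])-[150,100])*3.3)
st()
for th in (50,52,55):
  p,R=hang(.1,th);print(th);go(p,R)
print((proj("top",[peg(0),peg(.065)])-[250,90])*5,(proj("scene",[peg(.065)])-[150,100])*3.3)
```

```text
0 [ 0.531  -0.1607  0.3775] hole px*5 [[365.60972036 291.05722378]
 [376.91657986 261.60794522]
 [278.63319313 533.06323384]] scene [[220.09517313 171.66695477]
 [221.21710614 161.41700907]]
-3 [ 0.5272 -0.1595  0.3818] hole px*5 [[364.85691988 295.70904651]
 [375.96237916 267.26505645]
 [278.71355059 532.19725444]] scene [[218.6192422  164.94734678]
 [219.45668523 153.58165334]]
-6 [ 0.5231 -0.1582  0.3859] hole px*5 [[363.900597   300.9343387 ]
 [374.76699484 273.60047435]
 [278.84250443 531.1933344 ]] scene [[217.11747183 158.36371519]
 [217.66964267 145.92769083]]
t 10.28 pos [ 0.4519 -0.1307  0.3032] R [[0.329, 0.716, 0.616], [0.944, -0.268, -0.194], [0.026, 0.645, -0.764]] F [ 0.5  0.1 -3.5] w 0.031 q [-0.68  0.01  2.21  0.76  0.35 -2.55]
50
t 10.28 offset cm [-1.11 -2.32 10.09] rot [ 0.17 -1.95 -0.  ] rows 2.4969306642659346 0.27398363663117026
52
t 10.28 offset cm [-1.1  -2.32  9.7 ] rot [ 2.17 -1.95  0.03] rows 2.405414600282856 0.40813489010230175
55
t 10.28 offset cm [-1.08 -2.29  9.11] rot [ 5.17 -1.95  0.08] rows 2.267205182306018 0.7722694914527863
[[397.44344714 198.34000643]
 [386.08195895 243.39657978]] [[237.48470043 338.12507284]]
```

Run:
```python
from h import *
p,R=hang(.09,52,d=(0,.002,0));go(p,R)
```

```text
t 10.28 offset cm [-0.94 -2.28 10.65] rot [ 2.17 -1.95  0.03] rows 2.6229639795851543 0.40813489010230175
```

>>> {"api": "drive_tool", "payload": {"plan": [{"offset": [-0.4,-0.8,3],"delta_rot": [2,-2,0],"jaw": 2.8},{"offset": [-0.8,-1.6,6],"delta_rot": [2.2,-2,0],"jaw": 2.8},{"offset": [-0.9,-2.3,8.5],"delta_rot": [2.2,-2,0],"jaw": 2.8},{"offset": [-0.9,-2.3,10],"delta_rot": [2.2,-2,0],"jaw": 2.8},{"offset": [-0.9,-2.3,10.6],"delta_rot": [2.2,-2,0],"jaw": 2.8},{"offset": [-0.9,-2.3,10.6],"delta_rot": [2.2,-2,0],"jaw": 2.8},{"offset": [-0.9,-2.3,10.6],"delta_rot": [2.2,-2,0],"jaw": 2.8},{"offset": [-0.9,-2.3,10.6],"delta_rot": [2.2,-2,0],"jaw": 2.8}]}}

```text
time: 10.95
position: [0.505, -0.1517, 0.2235]
tool_rot: [0.779, 0.54, 0.178, 0.264]
ft_force: [-0.7, 0.4, -3.4]
grip_width: 0.0308
```

Run:
```python
from h import *
st();snap("top","t11");o,_=snap("scene","s11")
im=cv2.imread("pics/t11.png");cv2.imwrite("pics/t11c.png",cv2.resize(im[100:170,290:370],None,fx=8,fy=8,interpolation=cv2.INTER_CUBIC))
im=cv2.imread("pics/s11.png");cv2.imwrite("pics/s11c.png",cv2.resize(im[130:250,170:290],None,fx=5,fy=5,interpolation=cv2.INTER_CUBIC))
R=Ro.from_quat(o["tool_rot"]).as_matrix();H=o["position"]+R@HT
print("hole",H,(proj("top",[H])-[290,100])*8,(proj("scene",[H])-[170,130])*5)
X=peg(.065);print((proj("top",[X])-[290,100])*8,(proj("scene",[X])-[170,130])*5)
```

```text
t 10.95 pos [ 0.505  -0.1517  0.2235] R [[0.353, 0.748, 0.563], [0.936, -0.277, -0.218], [-0.007, 0.604, -0.797]] F [-0.7  0.4 -3.4] w 0.0308 q [-0.58  0.28  2.17  1.11  0.14 -2.85]
hole [ 0.5878682  -0.18258313  0.29325581] [[283.93608903 301.49035635]] [[263.82122777 297.8465319 ]]
[[297.73113432 309.43452764]] [[259.82530369 362.31071642]]
```

View pics/t11c.png

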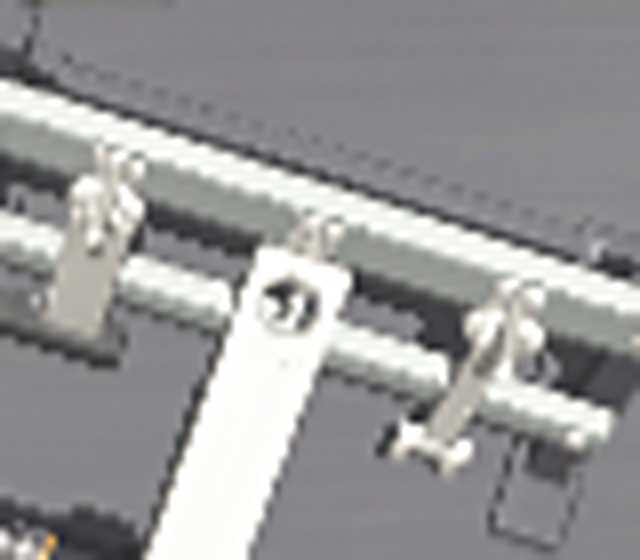

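View pics/s11c.png

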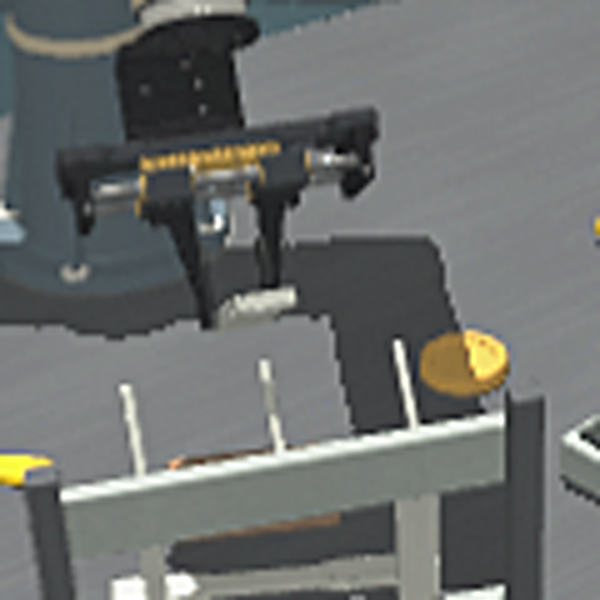

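Run:
```python
from h import *
o=get_obs();print(o["q"]);
for s,th,psi in ((.095,54,-32),(.095,54,-35)):
  p,R=hang(s,th,psi=psi,d=(0,.0,0));print(s,th,psi,p);go(p,R)
```

```text
[-0.57927311  0.2749263   2.16527214  1.10679331  0.14028405 -2.85285606]
0.095 54 -32 [ 0.50039186 -0.13786766  0.21343063]
t 11.05 offset cm [ 1.17 -1.36  0.26] rot [ 1.21 -6.4   9.34] rows 0.43550713605390484 1.590121412404134
0.095 54 -35 [ 0.50298784 -0.13394555  0.21343063]
t 11.05 offset cm [ 1.63 -1.28  0.32] rot [ 1.22 -8.19 11.74] rows 0.502629421790347 2.0071175868933366
```

>>> {"api": "drive_tool", "payload": {"plan": [{"offset": [0.4,-0.8,-0.5],"delta_rot": [1.2,-2,3],"jaw": 2.8},{"offset": [1,-1.3,-0.2],"delta_rot": [1.2,-4,6],"jaw": 2.8},{"offset": [1.3,-1.3,0],"delta_rot": [1.2,-6.4,9.3],"jaw": 2.8},{"offset": [1.3,-1.3,0.1],"delta_rot": [1.2,-6.4,9.3],"jaw": 2.8},{"offset": [1.3,-1.3,0.1],"delta_rot": [1.2,-6.4,9.3],"jaw": 2.8},{"offset": [1.3,-1.3,0.1],"delta_rot": [1.2,-6.4,9.3],"jaw": 2.8},{"offset": [1.3,-1.3,0.1],"delta_rot": [1.2,-6.4,9.3],"jaw": 2.8},{"offset": [1.3,-1.3,0.1],"delta_rot": [1.2,-6.4,9.3],"jaw": 2.8}]}}

```text
time: 11.72
position: [0.4943, -0.1364, 0.2093]
tool_rot: [0.826, 0.478, 0.155, 0.255]
ft_force: [0.4, 0.1, -2.8]
grip_width: 0.0308
```

Run:
```python
from h import *
st();snap("top","t12");o,_=snap("scene","s12")
im=cv2.imread("pics/t12.png");cv2.imwrite("pics/t12c.png",cv2.resize(im[100:170,290:370],None,fx=8,fy=8,interpolation=cv2.INTER_CUBIC))
im=cv2.imread("pics/s12.png");cv2.imwrite("pics/s12c.png",cv2.resize(im[130:250,170:290],None,fx=5,fy=5,interpolation=cv2.INTER_CUBIC))
R=Ro.from_quat(o["tool_rot"]).as_matrix();H=o["position"]+R@HT
print("hole",H,"want",peg(.095),(proj("top",[H])-[290,100])*8,(proj("scene",[H])-[170,130])*5)
for s,th,psi in ((.095,54,-32),(.095,54,-35)):
  p,R=hang(s,th,psi=psi,d=(0,.002,0));print(s,th,psi,p);go(p,R)
```

```text
t 11.72 pos [ 0.4943 -0.1364  0.2093] R [[0.495, 0.71, 0.501], [0.869, -0.413, -0.273], [0.013, 0.57, -0.821]] F [ 0.4  0.1 -2.8] w 0.0308 q [-0.48  0.29  2.17 -0.16  0.07 -1.38]
hole [ 0.57339477 -0.18221379  0.2753718 ] want [ 0.57657951 -0.18547499  0.2811745 ] [[277.20363949 359.2969073 ]] [[252.57456265 313.95110348]]
0.095 54 -32 [ 0.50039186 -0.13586766  0.21343063]
t 11.82 offset cm [ 0.32  0.61 -0.05] rot [-1.19 -1.97  1.62] rows 0.16568123316119537 0.3935941251855887
0.095 54 -35 [ 0.50298784 -0.13194555  0.21343063]
t 11.82 offset cm [ 0.79  0.64 -0.03] rot [-1.21 -3.71  4.07] rows 0.24254402802073868 0.787156467347978
```

View pics/t12c.png

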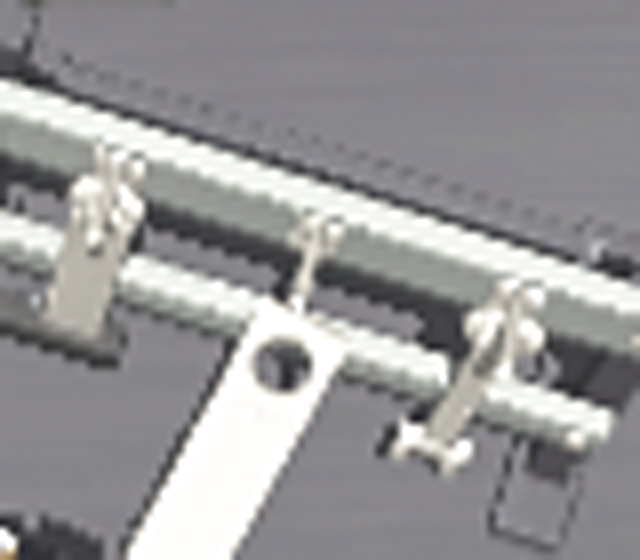

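View pics/s12c.png

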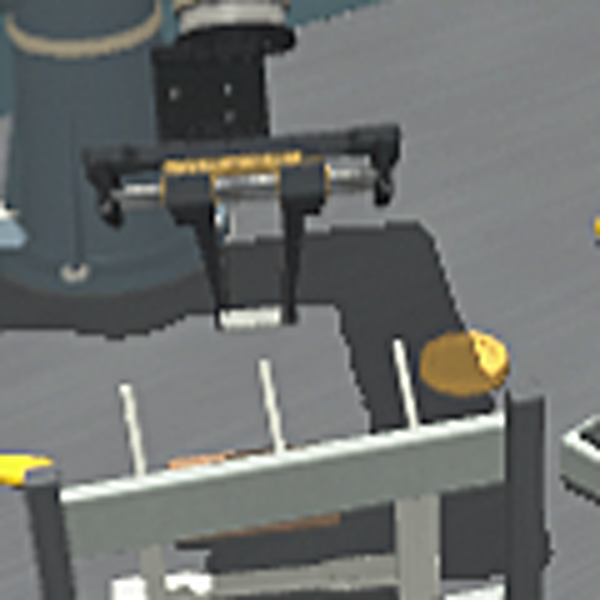

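Run:
```python
from h import *
for s in (.09,.05):
  p,R=hang(s,59,psi=-29,d=(0,.002,0));print(s,p);go(p,R)
```

```text
0.09 [ 0.49645131 -0.13846171  0.21798288]
t 11.82 offset cm [-0.1   0.7  -0.55] rot [ 3.82 -0.27 -0.81] rows 0.2143348809488764 0.5474043910910045
0.05 [ 0.52294415 -0.14836698  0.18969888]
t 11.82 offset cm [0.31 1.37 3.37] rot [ 3.82 -0.27 -0.81] rows 0.8761838752091267 0.5474043910910045
```

>>> {"api": "drive_tool", "payload": {"plan": [{"offset": [0,0.4,-0.6],"delta_rot": [2,0,-0.4],"jaw": 2.8},{"offset": [-0.1,0.7,-0.6],"delta_rot": [3.8,-0.3,-0.8],"jaw": 2.8},{"offset": [-0.1,0.7,-0.6],"delta_rot": [3.8,-0.3,-0.8],"jaw": 2.8},{"offset": [-0.1,0.7,-0.6],"delta_rot": [3.8,-0.3,-0.8],"jaw": 2.8},{"offset": [-0.1,0.7,-0.6],"delta_rot": [3.8,-0.3,-0.8],"jaw": 2.8},{"offset": [-0.1,0.7,-0.6],"delta_rot": [3.8,-0.3,-0.8],"jaw": 2.8},{"offset": [-0.1,0.7,-0.6],"delta_rot": [3.8,-0.3,-0.8],"jaw": 2.8},{"offset": [-0.1,0.7,-0.6],"delta_rot": [3.8,-0.3,-0.8],"jaw": 2.8}]}}

```text
time: 12.48
position: [0.496, -0.1383, 0.2172]
tool_rot: [0.831, 0.488, 0.135, 0.23]
ft_force: [-0.8, 0.0, -4.1]
grip_width: 0.031
```

Run:
```python
from h import *
st();snap("top","t13");o,_=snap("scene","s13")
im=cv2.imread("pics/t13.png");cv2.imwrite("pics/t13c.png",cv2.resize(im[100:170,290:370],None,fx=8,fy=8,interpolation=cv2.INTER_CUBIC))
im=cv2.imread("pics/s13.png");cv2.imwrite("pics/s13c.png",cv2.resize(im[180:250,190:270],None,fx=8,fy=8,interpolation=cv2.INTER_CUBIC))
R=Ro.from_quat(o["tool_rot"]).as_matrix();H=o["position"]+R@HT
print("hole",H,"want",peg(.09),(proj("top",[H])-[290,100])*8,(proj("scene",[H])-[190,180])*8)
for s in (.09,.05):
  p,R=hang(s,59,psi=-29,d=(0,.002,0));print(s,p);go(p,R)
```

```text
t 12.48 pos [ 0.496  -0.1383  0.2172] R [[0.486, 0.749, 0.45], [0.874, -0.417, -0.249], [0.001, 0.514, -0.858]] F [-0.8  0.  -4.1] w 0.031 q [-0.48  0.27  2.1  -0.06  0.23 -1.49]
hole [ 0.57956618 -0.18483715  0.27680221] want [ 0.57989112 -0.18671315  0.277639  ] [[284.53058623 340.56018018]] [[246.7376947 109.0404244]]
0.09 [ 0.49645131 -0.13846171  0.21798288]
t 12.58 offset cm [ 0.01  0.04 -0.05] rot [-0.03  0.01 -0.1 ] rows 0.01507161540277172 0.015170766689914836
0.05 [ 0.52294415 -0.14836698  0.18969888]
t 12.58 offset cm [0.43 0.98 3.82] rot [-0.03  0.01 -0.1 ] rows 0.9502012549412402 0.015170766689914836
```

View pics/t13c.png

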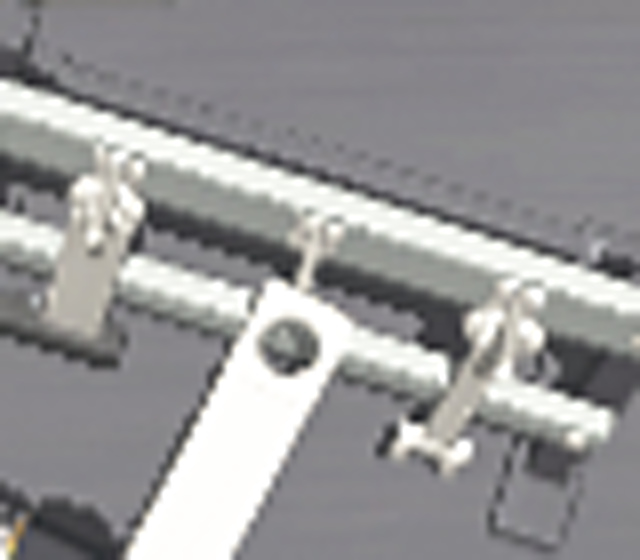

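View pics/s13c.png

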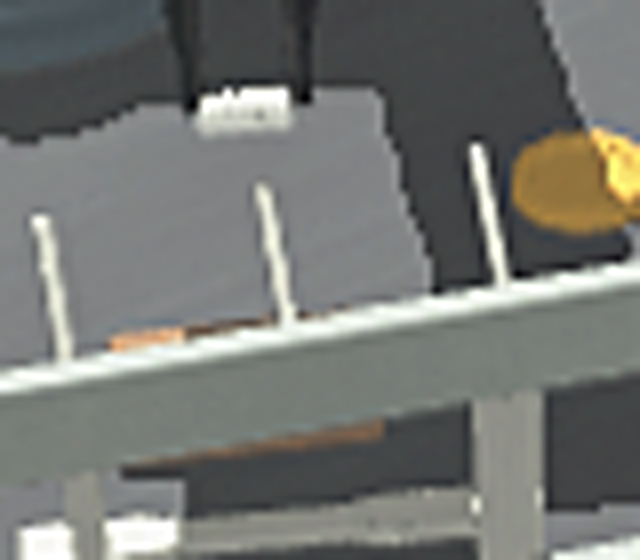

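>>> {"api": "drive_tool", "payload": {"plan": [{"offset": [0.1,0.2,0.9],"delta_rot": [0,0,0],"jaw": 2.8},{"offset": [0.2,0.5,1.9],"delta_rot": [0,0,0],"jaw": 2.8},{"offset": [0.3,0.75,2.9],"delta_rot": [0,0,0],"jaw": 2.8},{"offset": [0.4,1,3.8],"delta_rot": [0,0,0],"jaw": 2.8},{"offset": [0.4,1,3.8],"delta_rot": [0,0,0],"jaw": 2.8},{"offset": [0.4,1,3.8],"delta_rot": [0,0,0],"jaw": 2.8},{"offset": [0.4,1,3.8],"delta_rot": [0,0,0],"jaw": 2.8},{"offset": [0.4,1,3.8],"delta_rot": [0,0,0],"jaw": 2.8}]}}

```text
time: 13.25
position: [0.5229, -0.1486, 0.1902]
tool_rot: [0.831, 0.488, 0.136, 0.23]
ft_force: [0.2, -1.1, -3.8]
grip_width: 0.031
```

Run:
```python
from h import *
st();snap("top","t14");o,_=snap("scene","s14")
im=cv2.imread("pics/t14.png");cv2.imwrite("pics/t14c.png",cv2.resize(im[100:170,290:370],None,fx=8,fy=8,interpolation=cv2.INTER_CUBIC))
im=cv2.imread("pics/s14.png");cv2.imwrite("pics/s14c.png",cv2.resize(im[180:250,190:270],None,fx=8,fy=8,interpolation=cv2.INTER_CUBIC))
for s,th in ((.05,59),(.03,59)):
  p,R=hang(s,th,psi=-29,d=(0,.002,0));print(s,p);go(p,R)
```

```text
t 13.25 pos [ 0.5229 -0.1486  0.1902] R [[0.486, 0.749, 0.45], [0.874, -0.417, -0.25], [0.001, 0.515, -0.857]] F [ 0.2 -1.1 -3.8] w 0.031 q [-0.47  0.36  2.07 -0.11  0.17 -1.44]
0.05 [ 0.52294415 -0.14836698  0.18969888]
t 13.35 offset cm [ 0.02 -0.05  0.06] rot [ 0.02  0.01 -0.1 ] rows 0.02012113716930293 0.014184299965414484
0.03 [ 0.53619056 -0.15331961  0.17555688]
t 13.35 offset cm [0.23 0.42 1.99] rot [ 0.02  0.01 -0.1 ] rows 0.4911949294231405 0.014184299965414484
```

View pics/t14c.png

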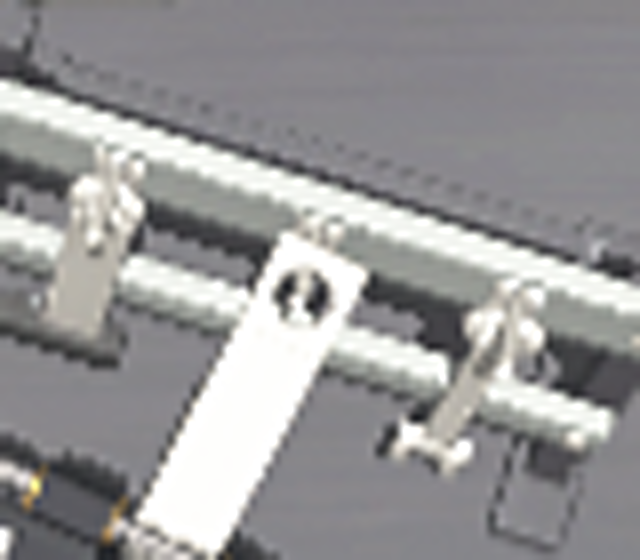

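View pics/s14c.png

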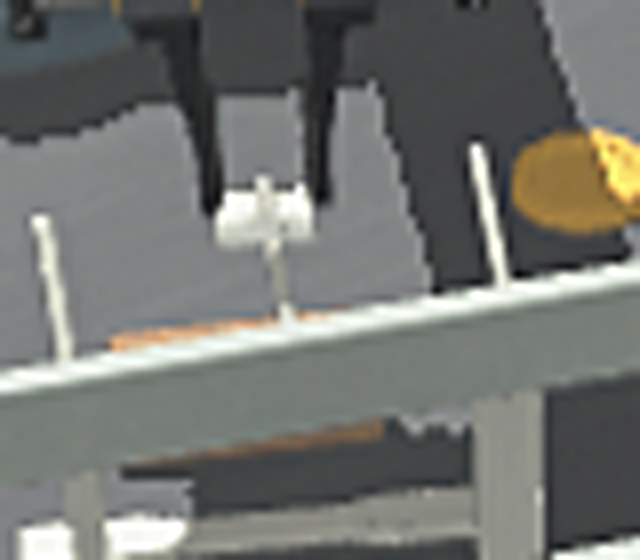

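>>> {"api": "drive_tool", "payload": {"plan": [{"offset": [0.1,0.1,0.6],"delta_rot": [0,0,0],"jaw": 2.8},{"offset": [0.15,0.25,1.2],"delta_rot": [0,0,0],"jaw": 2.8},{"offset": [0.2,0.35,1.7],"delta_rot": [0,0,0],"jaw": 2.8},{"offset": [0.2,0.35,1.7],"delta_rot": [0,0,0],"jaw": 2.8},{"offset": [0.2,0.35,1.7],"delta_rot": [0,0,0],"jaw": 2.8},{"offset": [0.2,0.35,1.7],"delta_rot": [0,0,0],"jaw": 2.8},{"offset": [0.2,0.35,1.7],"delta_rot": [0,0,0],"jaw": 2.8},{"offset": [0.2,0.35,1.7],"delta_rot": [0,0,0],"jaw": 2.8}]}}

```text
time: 14.02
position: [0.5343, -0.1527, 0.1776]
tool_rot: [0.831, 0.488, 0.136, 0.23]
ft_force: [-0.0, 0.4, -3.7]
grip_width: 0.0306
```

>>> {"api": "drive_tool", "payload": {"plan": [{"offset": [0,0,0],"delta_rot": [0,0,0],"jaw": 2.9},{"offset": [0,0.08,1],"delta_rot": [0,0,0],"jaw": 2.9},{"offset": [0,0.17,1.95],"delta_rot": [0,0,0],"jaw": 2.9},{"offset": [0,0.4,2.9],"delta_rot": [0,0,0],"jaw": 2.9},{"offset": [0,0.67,3.85],"delta_rot": [0,0,0],"jaw": 2.9},{"offset": [0,1.1,4.75],"delta_rot": [0,0,0],"jaw": 2.9},{"offset": [0,1.5,5.6],"delta_rot": [0,0,0],"jaw": 2.9},{"offset": [0,1.5,5.6],"delta_rot": [0,0,0],"jaw": 2.9}], "squeeze": 5}}

```text
time: 14.68
position: [0.5736, -0.1746, 0.1367]
tool_rot: [0.83, 0.488, 0.137, 0.231]
ft_force: [0.3, 0.2, -3.3]
grip_width: 0.0316
```

Run:
```python
from h import *
st();snap("top","t15");o,_=snap("scene","s15")
im=cv2.imread("pics/t15.png");cv2.imwrite("pics/t15c.png",cv2.resize(im[100:180,280:380],None,fx=7,fy=7,interpolation=cv2.INTER_CUBIC))
im=cv2.imread("pics/s15.png");cv2.imwrite("pics/s15c.png",cv2.resize(im[170:290,180:290],None,fx=5,fy=5,interpolation=cv2.INTER_CUBIC))
```

```text
t 14.68 pos [ 0.5736 -0.1746  0.1367] R [[0.487, 0.747, 0.453], [0.874, -0.417, -0.251], [0.001, 0.518, -0.856]] F [ 0.3  0.2 -3.3] w 0.0316 q [-0.47  0.53  1.99 -0.21  0.08 -1.33]
```

View pics/t15c.png

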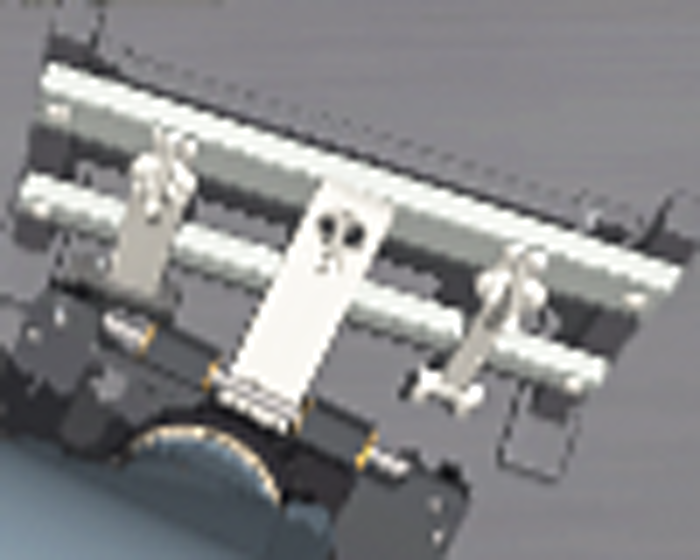

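View pics/s15c.png

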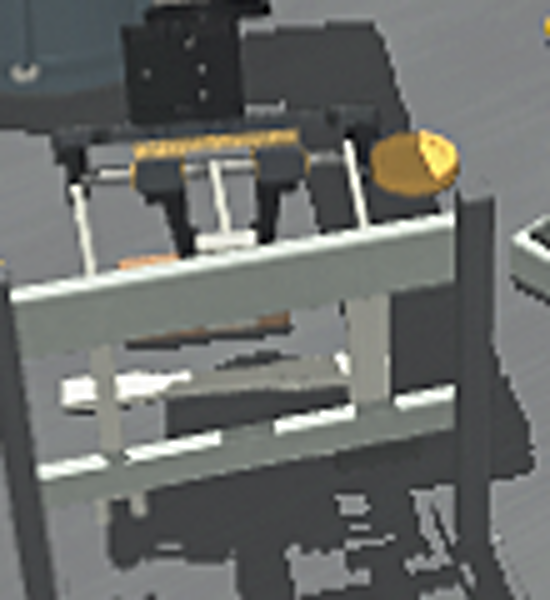

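>>> {"api": "drive_tool", "payload": {"plan": [{"offset": [0,0.4,0.6],"delta_rot": [0,0,0],"jaw": 2.9},{"offset": [0,0.9,1.2],"delta_rot": [0,0,0],"jaw": 2.9},{"offset": [0,1.2,1.6],"delta_rot": [0,0,0],"jaw": 2.9},{"offset": [0,1.2,1.6],"delta_rot": [0,0,0],"jaw": 2.9},{"offset": [0,1.2,1.6],"delta_rot": [0,0,0],"jaw": 2.9},{"offset": [0,1.2,1.6],"delta_rot": [0,0,0],"jaw": 2.9},{"offset": [0,1.2,1.6],"delta_rot": [0,0,0],"jaw": 2.9},{"offset": [0,1.2,1.6],"delta_rot": [0,0,0],"jaw": 2.9}], "squeeze": 4}}

```text
time: 15.45
position: [0.5869, -0.1819, 0.1298]
tool_rot: [0.831, 0.488, 0.136, 0.23]
ft_force: [-0.1, -0.5, -3.9]
grip_width: 0.032
```

Run:
```python
from h import *
st();snap("top","t16");o,_=snap("scene","s16")
im=cv2.imread("pics/t16.png");cv2.imwrite("pics/t16c.png",cv2.resize(im[100:180,280:380],None,fx=7,fy=7,interpolation=cv2.INTER_CUBIC))
im=cv2.imread("pics/s16.png");cv2.imwrite("pics/s16c.png",cv2.resize(im[170:290,180:290],None,fx=5,fy=5,interpolation=cv2.INTER_CUBIC))
```

```text
t 15.45 pos [ 0.5869 -0.1819  0.1298] R [[0.486, 0.749, 0.45], [0.874, -0.417, -0.25], [0.001, 0.515, -0.857]] F [-0.1 -0.5 -3.9] w 0.032 q [-0.47  0.55  1.96 -0.18  0.09 -1.36]
```

View pics/t16c.png

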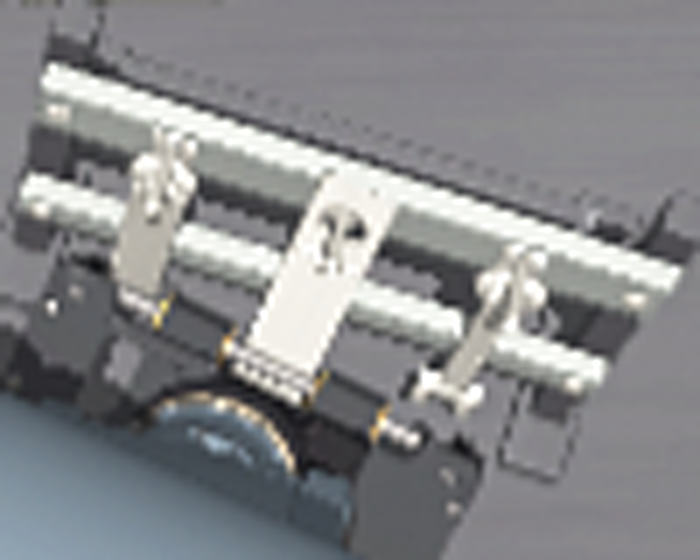

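View pics/s16c.png

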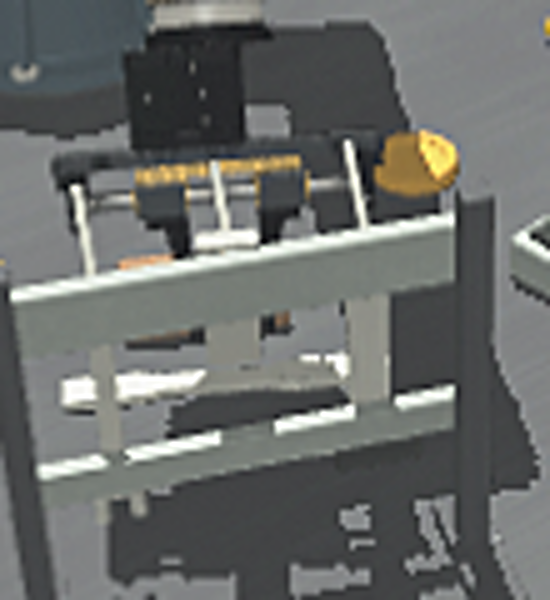

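>>> {"api": "drive_tool", "payload": {"plan": [{"offset": [0,0,0],"delta_rot": [0,0,0],"jaw": 3.6},{"offset": [0,0,0],"delta_rot": [0,0,0],"jaw": 4.5},{"offset": [0,0,0],"delta_rot": [0,0,0],"jaw": 5},{"offset": [0,0,0],"delta_rot": [0,0,0],"jaw": 5},{"offset": [0,-0.5,-1.5],"delta_rot": [0,0,0],"jaw": 5},{"offset": [0,-1.5,-4],"delta_rot": [0,0,0],"jaw": 5},{"offset": [0,-3,-7],"delta_rot": [0,0,0],"jaw": 5},{"offset": [0,-5,-10],"delta_rot": [0,0,0],"jaw": 5}], "squeeze": 10}}

```text
time: 16.22
position: [0.5053, -0.1367, 0.1909]
tool_rot: [0.831, 0.488, 0.137, 0.231]
ft_force: [0.4, -0.0, 0.8]
grip_width: 0.0496
```

Run:
```python
from h import *
st();snap("top","t17");o,_=snap("scene","s17")
im=cv2.imread("pics/t17.png");cv2.imwrite("pics/t17c.png",cv2.resize(im[100:180,280:380],None,fx=7,fy=7,interpolation=cv2.INTER_CUBIC))
im=cv2.imread("pics/s17.png");cv2.imwrite("pics/s17c.png",cv2.resize(im[170:290,180:290],None,fx=5,fy=5,interpolation=cv2.INTER_CUBIC))
```

```text
t 16.22 pos [ 0.5053 -0.1367  0.1909] R [[0.487, 0.747, 0.453], [0.874, -0.417, -0.251], [0.001, 0.518, -0.856]] F [ 0.4 -0.   0.8] w 0.0496 q [-0.47  0.34  2.12 -0.15  0.14 -1.38]
```

View pics/t17c.png

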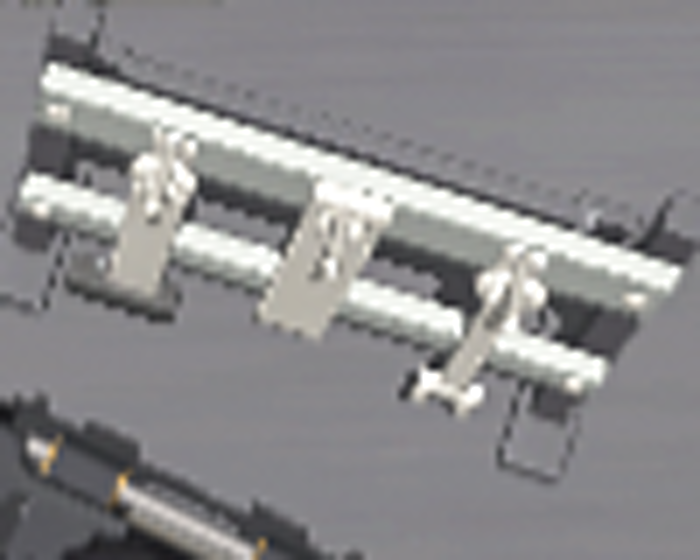

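View pics/s17c.png

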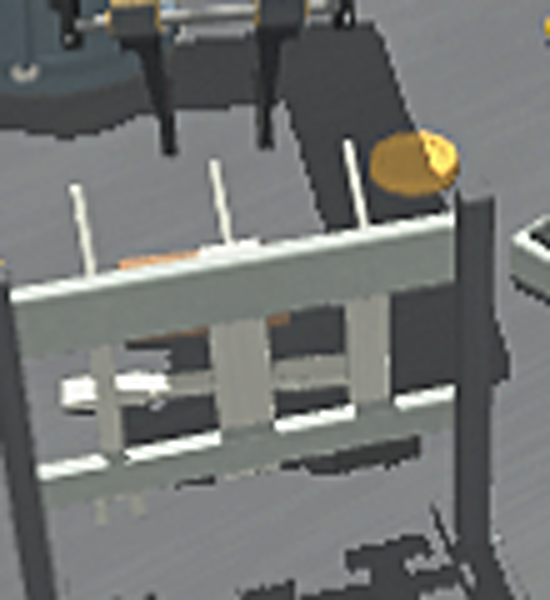

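Run:
```python
from h import *
im=cv2.imread("pics/s17.png");x0,y0=285,165
z=cv2.resize(im[y0:y0+80,x0:x0+100],None,fx=7.5,fy=7.5,interpolation=cv2.INTER_CUBIC)
cv2.imwrite("pics/s17g.png",z)
for n,t in (("w",(.569,.170)),("t",(.5636,.1654)),("f",(.5658,.1727))):
  print(n,((proj("scene",[[*t,.064],[*t,.04],[*t,.134],[*t,.076]])-[x0,y0])*7.5).round(0).tolist())
im=cv2.imread("pics/t17.png");x0,y0=150,90
cv2.imwrite("pics/t17g.png",cv2.resize(im[y0:y0+120,x0:x0+100],None,fx=5,fy=5,interpolation=cv2.INTER_CUBIC))
go([.5183,-.0807,.15],down(-28.7))
```

```text
w [[187.0, 337.0], [184.0, 379.0], [195.0, 211.0], [188.0, 316.0]]
t [[172.0, 335.0], [169.0, 377.0], [180.0, 209.0], [173.0, 314.0]]
f [[186.0, 332.0], [184.0, 374.0], [195.0, 206.0], [188.0, 311.0]]
t 16.32 offset cm [ 5.49 -2.88  2.98] rot [ 24.18 -24.07  87.29] rows 1.6494193222703042 13.088923673610374
```

View pics/s17g.png

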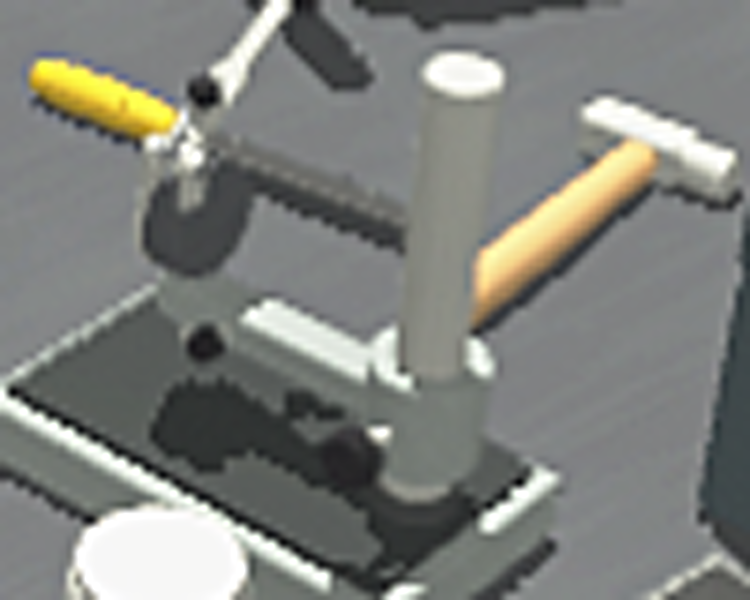

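View pics/t17g.png

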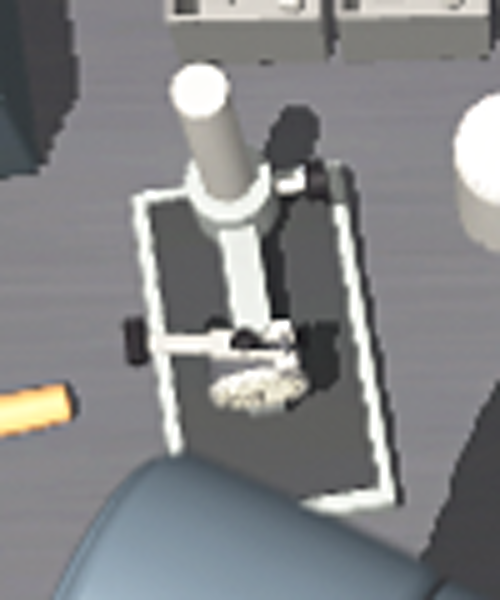

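Run:
```python
from h import *
gx=np.array([.9897,.143,0]);gy=np.array([-.143,.9897,0]);z=np.array([0,0,1])
a=np.linspace(0,6.28,60)[:,None]
for n,t in (("w",(.569,.170)),("t",(.5636,.1654)),("f",(.5658,.1727)),("m",(.567,.168))):
  T=np.array([*t,0]);
  c=T+.134*z+.011*gx+.0295*(np.cos(a)*gy+np.sin(a)*z)
  p=(proj("scene",c)-[285,165])*7.5;print(n,"scene back disc bbox",p.min(0).round(),p.max(0).round())
  c=T+.134*z-.014*gx+.0295*(np.cos(a)*gy+np.sin(a)*z)
  q=np.r_[c,c+.025*gx];p=(proj("top",q)-[150,90])*5;print(n,"top dial bbox",p.min(0).round(),p.max(0).round())
  col=T+.26*z+.13*gx+.016*(np.cos(a)*gx+np.sin(a)*gy)
  p=(proj("scene",col)-[285,165])*7.5;print("col top scene",p.min(0).round(),p.max(0).round());p=(proj("top",col)-[150,90])*5;print("col top top",p.min(0).round(),p.max(0).round())
```

```text
w scene back disc bbox [172. 159.] [255. 280.]
w top dial bbox [204. 335.] [307. 406.]
col top scene [422.  51.] [502.  91.]
col top top [171.  60.] [228. 113.]
t scene back disc bbox [156. 158.] [239. 279.]
t top dial bbox [212. 344.] [315. 414.]
col top scene [404.  49.] [484.  89.]
col top top [179.  69.] [236. 122.]
f scene back disc bbox [172. 155.] [254. 275.]
f top dial bbox [199. 341.] [303. 411.]
col top scene [421.  46.] [500.  85.]
col top top [166.  66.] [223. 119.]
m scene back disc bbox [166. 159.] [249. 280.]
m top dial bbox [207. 338.] [311. 409.]
col top scene [415.  51.] [495.  90.]
col top top [174.  63.] [231. 117.]
```

>>> {"api": "drive_tool", "payload": {"plan": [{"offset": [0,-1,-2],"delta_rot": [1.9,-1.9,6.8],"jaw": 5},{"offset": [1,-2,-2],"delta_rot": [3.8,-3.8,13.6],"jaw": 5},{"offset": [2,-2.5,-1],"delta_rot": [5.7,-5.7,20.4],"jaw": 5},{"offset": [3,-2.8,0],"delta_rot": [7.6,-7.6,27.2],"jaw": 5},{"offset": [4,-2.8,0],"delta_rot": [9.5,-9.5,34],"jaw": 5},{"offset": [5,-2.8,0],"delta_rot": [11.4,-11.4,41],"jaw": 5},{"offset": [5.4,-2.8,1],"delta_rot": [13.3,-13.3,48],"jaw": 5},{"offset": [5.4,-2.8,2],"delta_rot": [15.2,-15.2,55],"jaw": 5}]}}

```text
time: 16.98
position: [0.5209, -0.0813, 0.1584]
tool_rot: [0.984, 0.112, 0.073, 0.12]
ft_force: [-0.3, 0.6, 0.0]
grip_width: 0.0499
```

Run:
```python
from h import *
st();go([.5183,-.0807,.15],down(-28.7))
```

```text
t 16.98 pos [ 0.5209 -0.0813  0.1584] R [[0.964, 0.204, 0.17], [0.238, -0.946, -0.219], [0.116, 0.252, -0.961]] F [-0.3  0.6  0. ] w 0.0499 q [-0.27  0.44  1.89 -0.3   0.6  -0.27]
t 16.98 offset cm [-0.34 -0.32  0.75] rot [ 11.53 -11.76  41.44] rows 0.21214558947795292 6.228490805450396
```

>>> {"api": "drive_tool", "payload": {"plan": [{"offset": [-0.1,-0.1,0],"delta_rot": [1.9,-1.9,6.7],"jaw": 5},{"offset": [-0.3,-0.3,0],"delta_rot": [3.7,-3.8,13.3],"jaw": 5},{"offset": [-0.3,-0.3,0.3],"delta_rot": [5.5,-5.6,20],"jaw": 5},{"offset": [-0.3,-0.3,0.7],"delta_rot": [7.4,-7.5,26.5],"jaw": 5},{"offset": [-0.3,-0.3,0.7],"delta_rot": [9.2,-9.4,33],"jaw": 5},{"offset": [-0.3,-0.3,0.7],"delta_rot": [11,-11.2,39.5],"jaw": 5},{"offset": [-0.3,-0.3,0.7],"delta_rot": [11.5,-11.8,41.2],"jaw": 5},{"offset": [-0.3,-0.3,0.7],"delta_rot": [11.5,-11.8,41.2],"jaw": 5}]}}

```text
time: 17.65
position: [0.5176, -0.0829, 0.1501]
tool_rot: [0.97, -0.244, -0.001, 0.002]
ft_force: [-0.2, -0.2, -0.3]
grip_width: 0.0498
```

Run:
```python
from h import *
st();o,_=snap("wrist","w18")
u=np.array([.480,.877]);c=np.array([.4857,-.1403])
print(proj("wrist",[[*(c+.1*u),.008],[*(c+.046*u),.008],o["position"]],o))
```

```text
t 17.65 pos [ 0.5176 -0.0829  0.1501] R [[0.88, -0.474, -0.003], [-0.474, -0.88, -0.003], [-0.001, 0.004, -1.0]] F [-0.2 -0.2 -0.3] w 0.0498 q [-0.37  0.5   1.75 -0.    0.89  0.13]
[[256.94529587 139.68589435]
 [256.63363939 196.45761809]
 [256.78372018 240.23734033]]
```

View pics/w18.png

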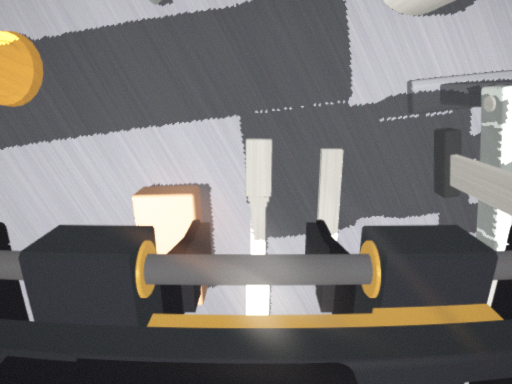

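Run:
```python
from h import *
go([.5199,-.0816,.0030],down(-28.6))
```

```text
t 17.7 offset cm [ 0.25 -0.27 14.7 ] rot [0.25 0.08 0.4 ] rows 3.5266596328248254 0.0665425492165979
```

>>> {"api": "drive_tool", "payload": {"plan": [{"offset": [0.1,-0.1,4],"delta_rot": [0,0,0],"jaw": 4.2},{"offset": [0.25,-0.25,8],"delta_rot": [0.2,0.1,0.4],"jaw": 4.2},{"offset": [0.25,-0.25,12],"delta_rot": [0.2,0.1,0.4],"jaw": 4.2},{"offset": [0.25,-0.25,13.9],"delta_rot": [0.2,0.1,0.4],"jaw": 4.2},{"offset": [0.25,-0.25,14.6],"delta_rot": [0.2,0.1,0.4],"jaw": 4.2},{"offset": [0.25,-0.25,14.6],"delta_rot": [0.2,0.1,0.4],"jaw": 4.2},{"offset": [0.25,-0.25,14.6],"delta_rot": [0.2,0.1,0.4],"jaw": 4.2},{"offset": [0.25,-0.25,14.6],"delta_rot": [0.2,0.1,0.4],"jaw": 4.2}]}}

```text
time: 18.37
position: [0.5206, -0.0813, 0.0057]
tool_rot: [0.969, -0.247, 0.001, 0.0]
ft_force: [-0.2, -0.3, 0.5]
grip_width: 0.0422
```

Run:
```python
from h import *
st();o,_=snap("wrist","w19")
```

```text
t 18.37 pos [ 0.5206 -0.0813  0.0057] R [[0.878, -0.479, 0.002], [-0.479, -0.878, -0.001], [0.003, 0.0, -1.0]] F [-0.2 -0.3  0.5] w 0.0422 q [-0.37  0.75  1.83 -0.    0.56  0.13]
```

View pics/w19.png

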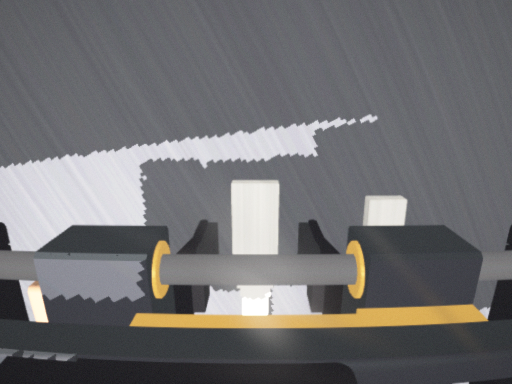

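>>> {"api": "drive_tool", "payload": {"plan": [{"offset": [0,0,0.3],"delta_rot": [0,0,0],"jaw": 4.2},{"offset": [0,0,0.3],"delta_rot": [0,0,0],"jaw": 4.2},{"offset": [0,0,0.3],"delta_rot": [0,0,0],"jaw": 2.0},{"offset": [0,0,0.3],"delta_rot": [0,0,0],"jaw": 2.0},{"offset": [0,0,0.3],"delta_rot": [0,0,0],"jaw": 2.0},{"offset": [0,0,0.3],"delta_rot": [0,0,0],"jaw": 2.0},{"offset": [0,0,0.3],"delta_rot": [0,0,0],"jaw": 2.0},{"offset": [0,0,0.3],"delta_rot": [0,0,0],"jaw": 2.0}], "squeeze": 60}}

```text
time: 19.08
position: [0.5193, -0.081, 0.0014]
tool_rot: [0.969, -0.248, -0.0, 0.0]
ft_force: [0.1, -0.4, 2.9]
grip_width: 0.0228
```

Run:
```python
from h import *
st();o,im=snap("wrist","w20")
cv2.imwrite("pics/w20c.png",cv2.resize(im[150:260,190:330],None,fx=5,fy=5,interpolation=cv2.INTER_CUBIC))
```

```text
t 19.08 pos [ 0.5193 -0.081   0.0014] R [[0.877, -0.48, -0.001], [-0.48, -0.877, -0.0], [-0.001, 0.0, -1.0]] F [ 0.1 -0.4  2.9] w 0.0228 q [-0.37  0.76  1.83 -0.    0.55  0.13]
```

View pics/w20c.png

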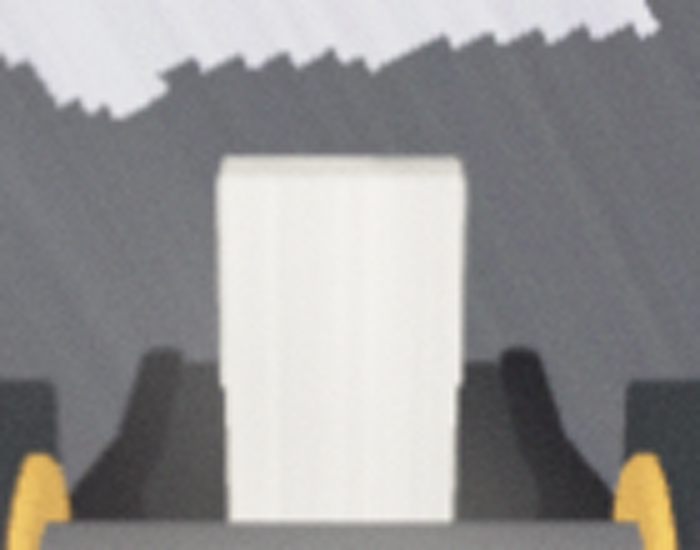

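Run:
```python
from h import *
import pickle
o=pickle.load(open("pics/w20.pkl","rb"));R=Ro.from_quat(o["tool_rot"]).as_matrix()
for v,z in ((175,.008),(157,0)):
  p=onz("wrist",[[190+341/5,150+v/5]],z,o)[0];print(p,"tool",R.T@(p-o["position"]))
```

```text
[ 0.53525919 -0.05334306  0.008     ] tool [ 0.00073933 -0.0319488  -0.00665742]
[ 0.53514611 -0.05357428  0.        ] tool [ 0.00075656 -0.03169495  0.00134268]
```

>>> {"api": "drive_tool", "payload": {"plan": [{"offset": [0,0,-2],"delta_rot": [0,0,0],"jaw": 2.0},{"offset": [0,0,-5],"delta_rot": [0,0,0],"jaw": 2.0},{"offset": [0,0,-9],"delta_rot": [0,0,0],"jaw": 2.0},{"offset": [0,0,-13],"delta_rot": [0,0,0],"jaw": 2.0},{"offset": [-1,0,-17],"delta_rot": [0,0,-6],"jaw": 2.0},{"offset": [-3,0,-21],"delta_rot": [0,0,-13],"jaw": 2.0},{"offset": [-5,0,-25],"delta_rot": [0,0,-20],"jaw": 2.0},{"offset": [-7,0,-28],"delta_rot": [0,0,-27],"jaw": 2.0}]}}

```text
time: 19.8
position: [0.4577, -0.0473, 0.2824]
tool_rot: [1.0, -0.012, -0.0, -0.0]
ft_force: [0.1, 0.3, -2.8]
grip_width: 0.023
```

Run:
```python
from h import *
st();snap("scene","s21")
go([.416,.0466,.28],down(98.2))
```

```text
t 19.8 pos [ 0.4577 -0.0473  0.2824] R [[1.0, -0.024, -0.0], [-0.024, -1.0, 0.0], [-0.0, -0.0, -1.0]] F [ 0.1  0.3 -2.8] w 0.023 q [-0.35  0.23  1.75  0.    1.17 -0.32]
t 19.85 offset cm [-4.16 -9.13  0.79] rot [  0.28  -0.15 -99.22] rows 2.4145101621777685 13.857014767501262
```

View pics/s21.png

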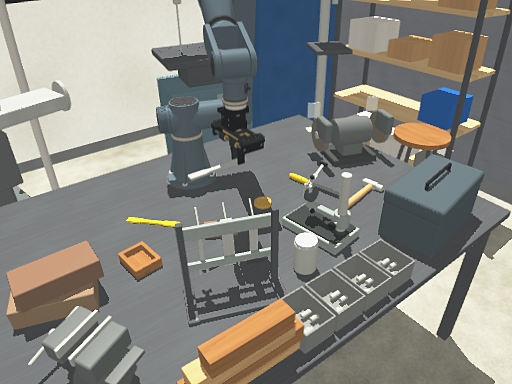

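>>> {"api": "drive_tool", "payload": {"plan": [{"offset": [-1,-1.5,0],"delta_rot": [0,0,-6.5],"jaw": 2.0},{"offset": [-2,-3,0],"delta_rot": [0,0,-13],"jaw": 2.0},{"offset": [-3,-5,0],"delta_rot": [0,0,-19.5],"jaw": 2.0},{"offset": [-4,-7,0],"delta_rot": [0,0,-26],"jaw": 2.0},{"offset": [-4.2,-9,0],"delta_rot": [0,0,-32.5],"jaw": 2.0},{"offset": [-4.2,-9,0],"delta_rot": [0,0,-39],"jaw": 2.0},{"offset": [-4.2,-9,0],"delta_rot": [0,0,-45.5],"jaw": 2.0},{"offset": [-4.2,-9,0],"delta_rot": [0,0,-52],"jaw": 2.0}]}}

```text
time: 20.52
position: [0.4179, 0.0443, 0.2801]
tool_rot: [0.904, 0.428, -0.001, -0.001]
ft_force: [1.2, -0.1, -1.5]
grip_width: 0.0232
```

>>> {"api": "drive_tool", "payload": {"plan": [{"offset": [0,0,0],"delta_rot": [0,0,-6.5],"jaw": 2.0},{"offset": [0,0,1],"delta_rot": [0,0,-13],"jaw": 2.0},{"offset": [0,0,3],"delta_rot": [0,0,-19.5],"jaw": 2.0},{"offset": [0,0,5],"delta_rot": [0,0,-26],"jaw": 2.0},{"offset": [0,0,8],"delta_rot": [0,0,-32.5],"jaw": 2.0},{"offset": [0,0,11],"delta_rot": [0,0,-39],"jaw": 2.0},{"offset": [0,0,14],"delta_rot": [0,0,-45],"jaw": 2.0},{"offset": [0,0,16],"delta_rot": [0,0,-47],"jaw": 2.0}]}}

```text
time: 21.18
position: [0.4168, 0.0439, 0.1184]
tool_rot: [0.659, 0.752, -0.002, -0.002]
ft_force: [-0.8, -0.5, -2.6]
grip_width: 0.0231
```

Run:
```python
from h import *
st();snap("scene","s22");snap("top","t22")
go([.416,.0466,.06],down(98.2))
im=cv2.imread("pics/s22.png");cv2.imwrite("pics/s22c.png",cv2.resize(im[120:270,210:390],None,fx=4,fy=4,interpolation=cv2.INTER_CUBIC))
```

```text
t 21.18 pos [0.4168 0.0439 0.1184] R [[-0.131, 0.991, -0.005], [0.991, 0.131, 0.001], [0.001, -0.005, -1.0]] F [-0.8 -0.5 -2.6] w 0.0231 q [-0.16  0.45  2.03 -0.    0.66 -1.86]
t 21.28 offset cm [0.23 0.13 5.79] rot [-0.58 -0.16 -0.93] rows 1.3901814107537076 0.15435248064743434
```

View pics/s22c.png

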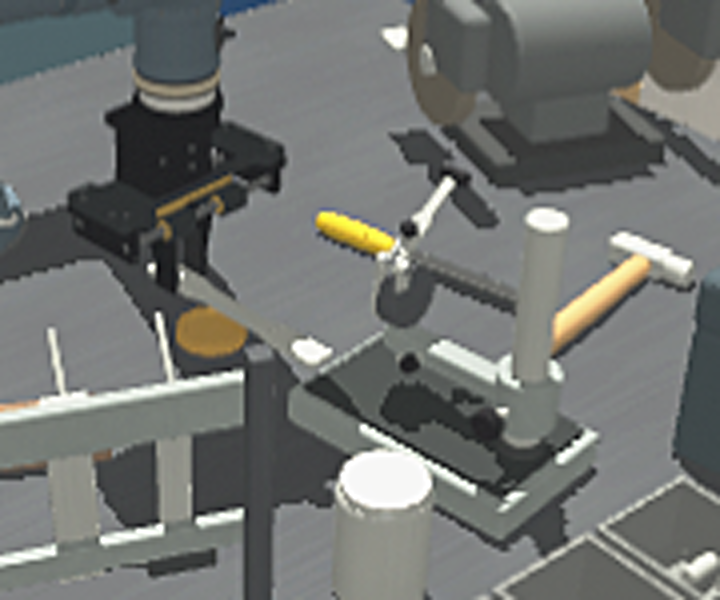

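View pics/t22.png

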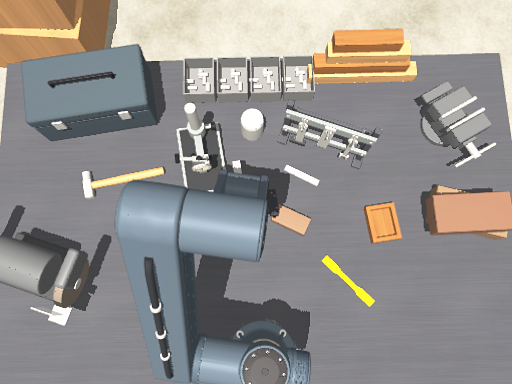

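Run:
```python
from h import *
o=get_obs();R=Ro.from_quat(o["tool_rot"]).as_matrix()
for dr in (0,3,6,10):
  r=Ro.from_rotvec([np.radians(dr),0,0]).as_matrix()
  P=o["position"]+[0,0,.0]+R@r@np.array([[-.012,.168,-.0066],[.012,.168,-.0066],[0,.141,-.0066]]).T.T[0]
  Q=[o["position"]+R@r@np.array(v) for v in ([-.012,.168,-.0066],[.012,.168,-.0066],[-.012,.114,-.0066],[.012,.114,-.0066])]
  print(dr,((proj("scene",Q)-[210,120])*4).round(0).tolist(),np.array(Q)[0][2])
```

```text
0 [[309.0, 359.0], [329.0, 347.0], [262.0, 332.0], [282.0, 321.0]] 0.12278572742040678
3 [[309.0, 368.0], [329.0, 356.0], [262.0, 338.0], [282.0, 327.0]] 0.11398355994613249
6 [[309.0, 377.0], [328.0, 365.0], [262.0, 344.0], [282.0, 333.0]] 0.1051920732202131
10 [[307.0, 388.0], [327.0, 376.0], [261.0, 352.0], [281.0, 340.0]] 0.09352834183566319
```

>>> {"api": "drive_tool", "payload": {"plan": [{"offset": [0.1,0.1,2.5],"delta_rot": [0,0,-0.5],"jaw": 2.0},{"offset": [0.2,0.1,4.5],"delta_rot": [-0.3,0,-0.9],"jaw": 2.0},{"offset": [0.2,0.1,6],"delta_rot": [-0.3,0,-0.9],"jaw": 2.0},{"offset": [0.2,0.1,6.8],"delta_rot": [-0.3,0,-0.9],"jaw": 2.0},{"offset": [0.2,0.1,6.8],"delta_rot": [-0.3,0,-0.9],"jaw": 2.0},{"offset": [0.2,0.1,6.8],"delta_rot": [-0.3,0,-0.9],"jaw": 2.0},{"offset": [0.2,0.1,6.8],"delta_rot": [-0.3,0,-0.9],"jaw": 2.0},{"offset": [0.2,0.1,6.8],"delta_rot": [-0.3,0,-0.9],"jaw": 2.0}]}}

```text
time: 21.95
position: [0.4205, 0.0456, 0.0539]
tool_rot: [0.655, 0.756, 0.002, 0.003]
ft_force: [0.5, -0.9, -2.5]
grip_width: 0.0229
```

Run:
```python
from h import *
st();snap("scene","s23")
go([.5005,.1598,.0465],down(98.2))
im=cv2.imread("pics/s23.png");cv2.imwrite("pics/s23c.png",cv2.resize(im[140:260,240:390],None,fx=5,fy=5,interpolation=cv2.INTER_CUBIC))
```

```text
t 21.95 pos [0.4205 0.0456 0.0539] R [[-0.143, 0.99, 0.007], [0.99, 0.143, 0.0], [-0.001, 0.007, -1.0]] F [ 0.5 -0.9 -2.5] w 0.0229 q [-0.16  0.6   2.08  0.    0.46 -1.88]
t 22.0 offset cm [10.16  9.56  0.8 ] rot [0.39 0.04 0.01] rows 3.349915807464654 0.05434141591699803
```

View pics/s23c.png

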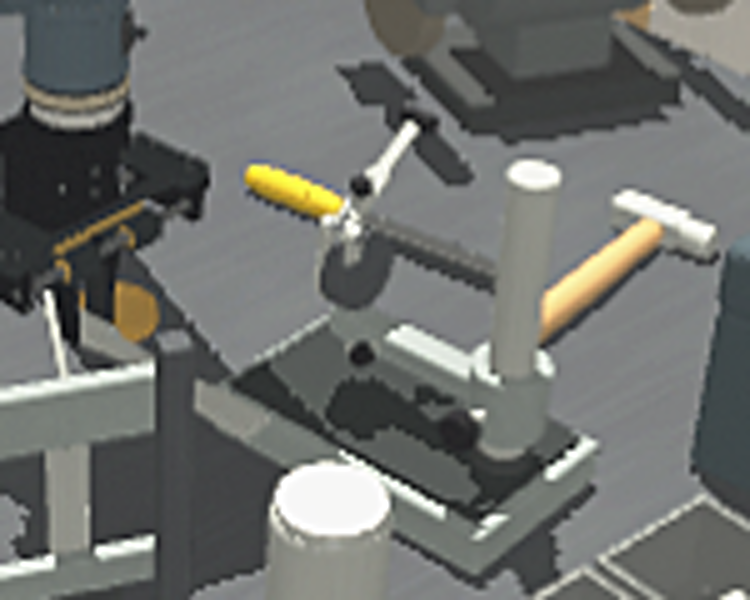

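>>> {"api": "drive_tool", "payload": {"plan": [{"offset": [1.5,1.5,0.3],"delta_rot": [0.2,0,0],"jaw": 2.0},{"offset": [3.5,3.5,0.5],"delta_rot": [0.2,0,0],"jaw": 2.0},{"offset": [5.5,5.5,0.5],"delta_rot": [0.2,0,0],"jaw": 2.0},{"offset": [7.5,7.5,0.5],"delta_rot": [0.2,0,0],"jaw": 2.0},{"offset": [9.2,9,0.5],"delta_rot": [0.2,0,0],"jaw": 2.0},{"offset": [10.1,9.5,0.5],"delta_rot": [0.2,0,0],"jaw": 2.0},{"offset": [10.1,9.5,0.5],"delta_rot": [0.2,0,0],"jaw": 2.0},{"offset": [10.1,9.5,0.5],"delta_rot": [0.2,0,0],"jaw": 2.0}]}}

```text
time: 22.67
position: [0.498, 0.1592, 0.0485]
tool_rot: [0.654, 0.756, -0.0, -0.0]
ft_force: [-0.1, -0.1, -2.8]
grip_width: 0.0233
```

Run:
```python
from h import *
st();snap("scene","s24");snap("top","t24");o,_=snap("wrist","w24")
go([.5005,.1598,.042],down(98.2))
im=cv2.imread("pics/s24.png");cv2.imwrite("pics/s24c.png",cv2.resize(im[165:255,270:380],None,fx=6.5,fy=6.5,interpolation=cv2.INTER_CUBIC))
```

```text
t 22.67 pos [0.498  0.1592 0.0485] R [[-0.144, 0.99, -0.001], [0.99, 0.144, -0.0], [-0.0, -0.001, -1.0]] F [-0.1 -0.1 -2.8] w 0.0233 q [ 0.1   0.67  1.82 -0.    0.65 -1.62]
t 22.82 offset cm [0.12 0.3  0.63] rot [-0.07  0.01 -0.05] rows 0.1692895669020863 0.011810745000587255
```

View pics/s24c.png

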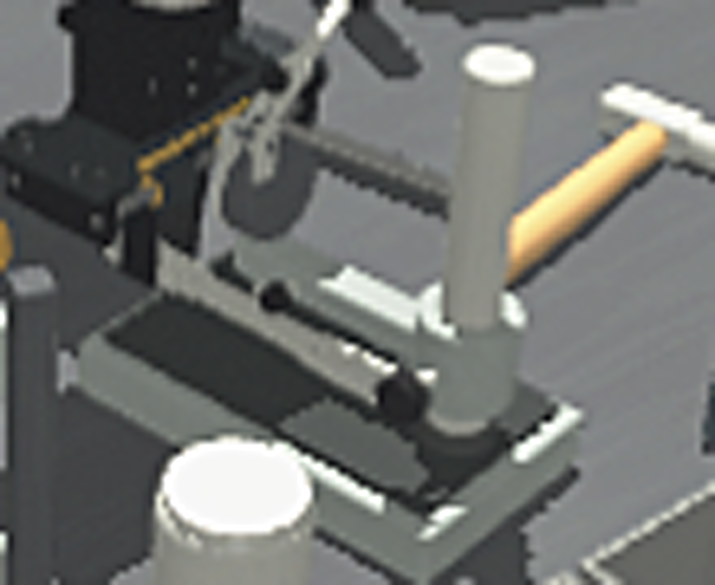

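View pics/w24.png

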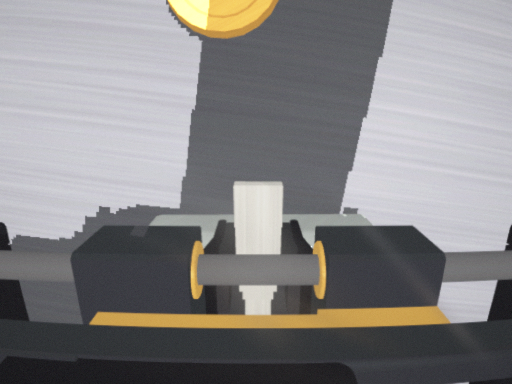

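Run:
```python
from h import *
import pickle
im=cv2.imread("pics/w24.png");cv2.imwrite("pics/w24c.png",cv2.resize(im[170:260,130:390],None,fx=3,fy=3,interpolation=cv2.INTER_CUBIC))
```

```text
(no output)
```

View pics/w24c.png

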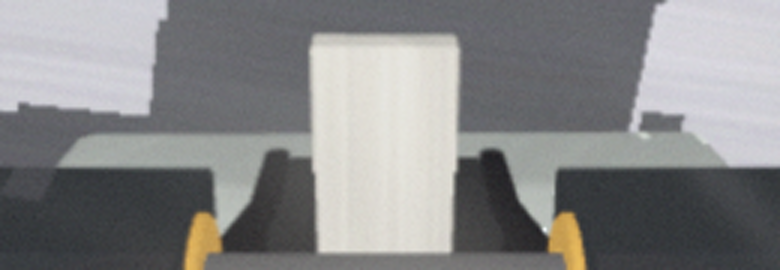

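Run:
```python
from h import *
import pickle
o=pickle.load(open("pics/w24.pkl","rb"));R=Ro.from_quat(o["tool_rot"]).as_matrix()
p=onz("wrist",[[130+95/3,170+135/3],[130+690/3,170+133/3]],0.0,o);d=p[1]-p[0]
print(p,np.linalg.norm(d),"yaw",np.degrees(np.arctan2(-d[0],d[1])))
for L in (p,): 
  m=p.mean(0);print("mid",m,"tip",m[:2]+.07*np.array([.9898,.1426]))
q=onz("wrist",[[130+311/3,170+46/3],[130+458/3,170+46/3]],.0485+.0066,o);print("coupon end",q, [R.T@(x-o["position"]) for x in q])
```

```text
[[0.51180082 0.09507919 0.        ]
 [0.49237488 0.2274181  0.        ]] 0.13375707915586485 yaw 8.350773015974458
mid [0.50208785 0.16124864 0.        ] tip [0.57137385 0.17123064]
coupon end [[0.4691833  0.14275328 0.0551    ]
 [0.46583467 0.16613179 0.0551    ]] [array([-0.01140162, -0.03018814, -0.00678612]), array([ 0.01221549, -0.03017539, -0.00679029])]
```

Run:
```python
from h import *
go([.5007,.1605,.0415],down(98.2))
```

```text
t 22.82 offset cm [0.18 0.33 0.68] rot [-0.07  0.01 -0.05] rows 0.1861432820953818 0.011810745000587255
```

>>> {"api": "drive_tool", "payload": {"plan": [{"offset": [0.2,0.3,0.1],"delta_rot": [0,0,0],"jaw": 2.0},{"offset": [0.2,0.3,0.3],"delta_rot": [0,0,0],"jaw": 2.0},{"offset": [0.2,0.3,0.5],"delta_rot": [0,0,0],"jaw": 2.0},{"offset": [0.2,0.3,0.65],"delta_rot": [0,0,0],"jaw": 2.0},{"offset": [0.2,0.3,0.7],"delta_rot": [0,0,0],"jaw": 2.0},{"offset": [0.2,0.3,0.7],"delta_rot": [0,0,0],"jaw": 2.0},{"offset": [0.2,0.3,0.7],"delta_rot": [0,0,0],"jaw": 2.0},{"offset": [0.2,0.3,0.7],"delta_rot": [0,0,0],"jaw": 2.0}], "squeeze": 25}}

```text
time: 23.48
position: [0.5021, 0.1617, 0.0414]
tool_rot: [0.655, 0.756, 0.001, 0.001]
ft_force: [0.8, 0.2, -0.4]
grip_width: 0.0235
```

Run:
```python
from h import *
st();snap("scene","s25");snap("top","t25")
im=cv2.imread("pics/s25.png");cv2.imwrite("pics/s25c.png",cv2.resize(im[180:240,285:360],None,fx=10,fy=10,interpolation=cv2.INTER_CUBIC))
```

```text
t 23.48 pos [0.5021 0.1617 0.0414] R [[-0.143, 0.99, 0.002], [0.99, 0.143, 0.0], [-0.0, 0.002, -1.0]] F [ 0.8  0.2 -0.4] w 0.0235 q [ 0.1   0.69  1.81  0.    0.64 -1.61]
```

View pics/s25c.png

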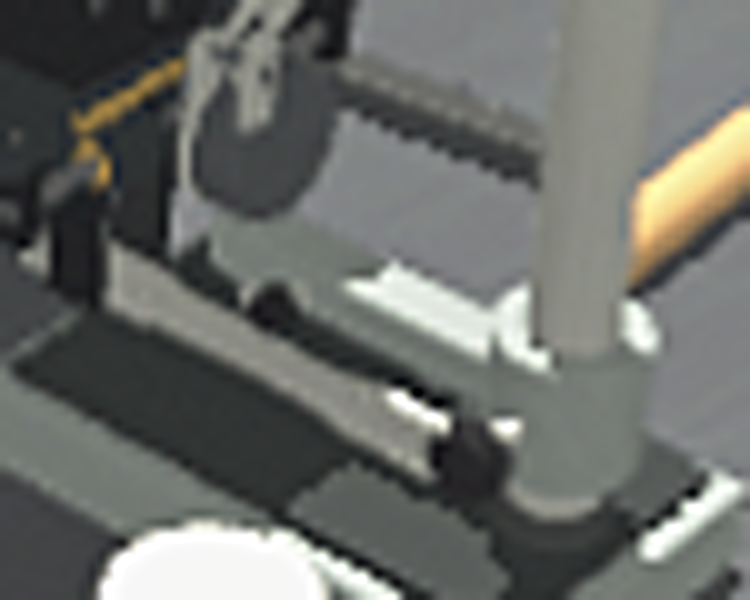

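Run:
```python
from h import *
im=cv2.imread("pics/s25.png");c=im[192:225,295:335].astype(float)/255
c=cv2.resize((np.clip(c*1.3,0,1)**.6*255).astype(np.uint8),None,fx=18,fy=18,interpolation=cv2.INTER_CUBIC)
cv2.imwrite("pics/s25d.png",c)
for t in ((.569,.170),(.5714,.1712),(.566,.168)):
  print(t,((proj("scene",[[*t,.064],[*t,.076],[*t,.048]])-[295,192])*18).round().tolist())
C=np.array([.5021,.1617])+.069*np.array([.9898,.1426]);print("coupon centre",C,((proj("scene",[[*C,.048]])-[295,192])*18).round())
u=np.array([.9898,.1426]);v=np.array([-.1426,.9898])
for a,b in ((-.036,.007),(-.036,-.007),(.036,-.007),(.046,-.012),(-.046,-.012)): print(a,b,((proj("scene",[[*(C+a*u+b*v),.048]])-[295,192])*18).round())
```

```text
(0.569, 0.17) [[268.0, 323.0], [271.0, 273.0], [264.0, 390.0]]
(0.5714, 0.1712) [[281.0, 327.0], [284.0, 276.0], [276.0, 394.0]]
(0.566, 0.168) [[250.0, 320.0], [253.0, 269.0], [246.0, 387.0]]
coupon centre [0.5703962 0.1715394] [[274. 391.]]
-0.036 0.007 [[156. 302.]]
-0.036 -0.007 [[110. 331.]]
0.036 -0.007 [[397. 483.]]
0.046 -0.012 [[422. 516.]]
-0.046 -0.012 [[ 55. 322.]]
```

View pics/s25d.png

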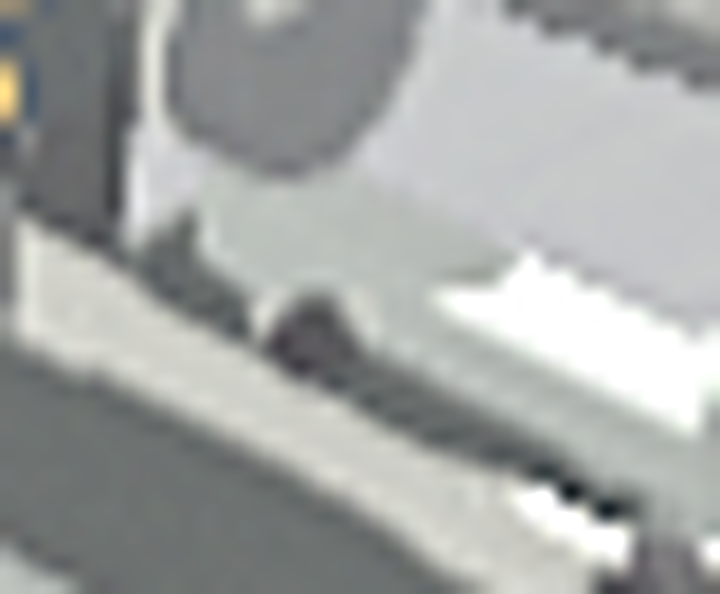

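Run:
```python
from h import *
a=np.linspace(0,6.28,40);gx=np.array([.9898,.1426,0]);gy=np.array([-.1426,.9898,0])
for t in ((.569,.170),(.5714,.1712),(.566,.168)):
  T=np.array([*t,0])
  for z in (.076,.09,.1):
    c=T+[0,0,z]+.012*(np.cos(a)[:,None]*gx+np.sin(a)[:,None]*gy);p=(proj("scene",c)-[295,192])*18;print(t,z,"clamp cols",p[:,0].min().round(),p[:,0].max().round(),"row max",p[:,1].max().round())
  d=T+.134*np.array([0,0,1])+.011*gx+.0295*(np.cos(a)[:,None]*gy+np.sin(a)[:,None]*np.array([0,0,1]));p=(proj("scene",d)-[295,192])*18;print("disc",p[:,0].min().round(),p[:,0].max().round(),p[:,1].max().round(), p[np.argmax(p[:,1])].round())
```

```text
(0.569, 0.17) 0.076 clamp cols 209.0 334.0 row max 308.0
(0.569, 0.17) 0.09 clamp cols 213.0 338.0 row max 248.0
(0.569, 0.17) 0.1 clamp cols 216.0 341.0 row max 205.0
disc 233.0 431.0 187.0 [276. 187.]
(0.5714, 0.1712) 0.076 clamp cols 222.0 347.0 row max 312.0
(0.5714, 0.1712) 0.09 clamp cols 226.0 351.0 row max 252.0
(0.5714, 0.1712) 0.1 clamp cols 229.0 354.0 row max 208.0
disc 247.0 445.0 190.0 [290. 190.]
(0.566, 0.168) 0.076 clamp cols 191.0 316.0 row max 305.0
(0.566, 0.168) 0.09 clamp cols 195.0 320.0 row max 245.0
(0.566, 0.168) 0.1 clamp cols 197.0 323.0 row max 202.0
disc 215.0 413.0 183.0 [258. 183.]
```

Run:
```python
from h import *
im=cv2.imread("pics/s25.png");x0,y0=292,200;c=im[y0:y0+40,x0:x0+50].astype(float)/255
c=cv2.resize((np.clip(c*1.3,0,1)**.6*255).astype(np.uint8),None,fx=15,fy=15,interpolation=cv2.INTER_CUBIC)
u=np.array([.9898,.1426]);v=np.array([-.1426,.9898])
C=np.array([.5021,.1617])+.0685*u
for nm,CC,col in (("p",C,(0,0,255)),):
  for z in (.04,.048):
    q=[(-.1,-.012),(-.046,-.012),(-.036,-.007),(.036,-.007),(.046,-.012),(.1,-.012),(.1,.012)]
    P=(proj("scene",[[*(CC+a*u+b*v),z] for a,b in q])-[x0,y0])*15+7
    cv2.polylines(c,[P.astype(np.int32).reshape(-1,1,2)],False,col if z<.045 else (255,0,0),1)
cv2.imwrite("pics/s25e.png",c)
```

```text
(no output)
```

View pics/s25e.png

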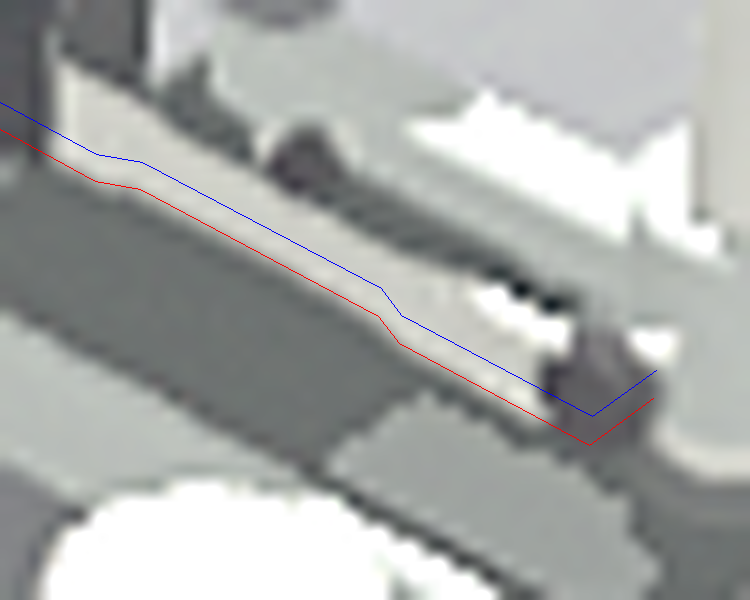

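>>> {"api": "drive_tool", "payload": {"plan": [{"offset": [0,0,-0.2],"delta_rot": [0,0,0],"jaw": 2.0},{"offset": [-0.1,-0.15,-0.4],"delta_rot": [0,0,0],"jaw": 2.0},{"offset": [-0.15,-0.25,-0.3],"delta_rot": [0,0,0],"jaw": 2.0},{"offset": [-0.15,-0.25,0],"delta_rot": [0,0,0],"jaw": 2.0},{"offset": [-0.15,-0.25,0],"delta_rot": [0,0,0],"jaw": 2.0},{"offset": [-0.15,-0.25,0],"delta_rot": [0,0,0],"jaw": 2.0},{"offset": [-0.15,-0.25,0],"delta_rot": [0,0,0],"jaw": 3.5},{"offset": [-0.15,-0.25,0],"delta_rot": [0,0,0],"jaw": 4.5}]}}

```text
time: 24.25
position: [0.5, 0.1599, 0.0414]
tool_rot: [0.655, 0.756, 0.001, 0.001]
ft_force: [-0.0, -0.3, -0.2]
grip_width: 0.031
```

Run:
```python
from h import *
st()
def R(th,psi=8.2): return rackR(th,psi)
u=np.array([.9898,.1426,0])
T=np.array([.5675,.169,0])
go(T-.16*u+[0,0,.26],R(60))
for th,back,h in ((60,.16,.26),(65,.16,.26),(60,.16,.22),(70,.15,.25)):
  o={"position":T-back*u+[0,0,h],"tool_rot":Ro.from_matrix(R(th)).as_quat()}
  print(th,back,h,proj("wrist",[[*T[:2],.064],[*T[:2],.048],[*T[:2],.104]],o).round(), campose("wrist",o)[2][:3,3])
```

```text
t 24.25 pos [0.5    0.1599 0.0414] R [[-0.143, 0.99, 0.002], [0.99, 0.143, 0.0], [0.0, 0.002, -1.0]] F [-0.  -0.3 -0.2] w 0.031 q [ 0.1   0.68  1.82  0.    0.63 -1.62]
t 24.25 offset cm [ -0.06  -9.15 -21.88] rot [-2.989e+01 -0.000e+00  1.000e-02] rows 5.687149951852099 4.174584123885001
60 0.16 0.26 [[258. 187.]
 [258. 178.]
 [258. 210.]] [0.26687813 0.12600986 0.36469393]
65 0.16 0.26 [[258. 204.]
 [258. 196.]
 [258. 227.]] [0.27645066 0.12738928 0.3768178 ]
60 0.16 0.22 [[258. 210.]
 [258. 201.]
 [258. 238.]] [0.26687813 0.12600986 0.32469393]
70 0.15 0.25 [[258. 220.]
 [258. 212.]
 [258. 243.]] [0.29693063 0.13034017 0.37805263]
```

>>> {"api": "drive_tool", "payload": {"plan": [{"offset": [0,0,0],"delta_rot": [0,0,0],"jaw": 4.8},{"offset": [0,0,-2],"delta_rot": [0,0,0],"jaw": 5},{"offset": [0,0,-6],"delta_rot": [0,0,0],"jaw": 6},{"offset": [0,-2,-10],"delta_rot": [-6,0,0],"jaw": 7},{"offset": [0,-4.5,-14],"delta_rot": [-13,0,0],"jaw": 8},{"offset": [0,-7,-18],"delta_rot": [-20,0,0],"jaw": 8},{"offset": [0,-9.2,-21.8],"delta_rot": [-27,0,0],"jaw": 8},{"offset": [0,-9.2,-21.8],"delta_rot": [-30,0,0],"jaw": 8}]}}

```text
time: 24.92
position: [0.4029, 0.1467, 0.2608]
tool_rot: [0.632, 0.73, 0.198, 0.171]
ft_force: [-0.4, -0.6, -0.3]
grip_width: 0.0777
```

Run:
```python
from h import *
st();o,im=snap("wrist","w26")
cv2.imwrite("pics/w26c.png",cv2.resize(im[110:260,170:350],None,fx=4,fy=4,interpolation=cv2.INTER_CUBIC))
```

```text
t 24.92 pos [0.4029 0.1467 0.2608] R [[-0.144, 0.855, 0.499], [0.99, 0.124, 0.072], [-0.0, 0.504, -0.864]] F [-0.4 -0.6 -0.3] w 0.0777 q [ 0.05  0.05  2.21  0.13  0.36 -1.77]
```

View pics/w26c.png

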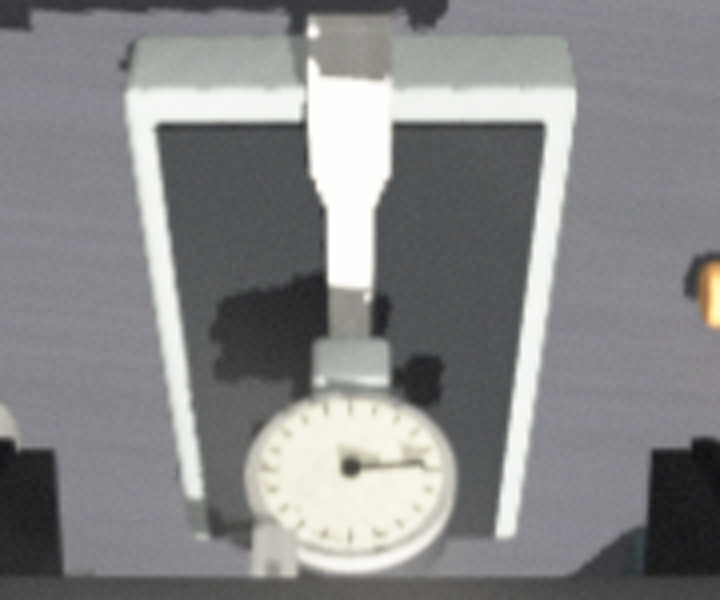

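Run:
```python
from h import *
import pickle
o=pickle.load(open("pics/w26.pkl","rb"))
f=lambda l:np.array(l)/4+[170-.0,110]
e=onz("wrist",f([[127,88],[576,90]]),.04,o);b=onz("wrist",f([[137,37],[567,37]]),.0,o)
n=onz("wrist",f([[314,180],[391,180],[328,203],[376,203]]),.048,o);en=onz("wrist",f([[308,72],[392,72]]),.048,o)
u=np.array([.9898,.1426]);v=np.array([-.1426,.9898])
for nm,a in (("edge40",e),("bottom0",b),("neck",n),("end",en)): print(nm,a.round(4).tolist(),"u",(a[:,:2]@u).round(4),"v",(a[:,:2]@v).round(4))
d=e[1]-e[0];print(np.linalg.norm(d),np.degrees(np.arctan2(-d[0],d[1])))
# far edge
r=onz("wrist",f([[197,538],[508,538]]),.04,o);print(r[:,:2]@u,r[:,:2]@v)
# dial front centre at tip-.014u z .134 
D=onz("wrist",f([[350,466]]),.134,o);print("dial face centre u,v",D[0,:2]@u,D[0,:2]@v)
```

```text
edge40 [[0.5055, 0.0941, 0.04], [0.487, 0.2267, 0.04]] u [0.5137 0.5144] v [0.0211 0.1549]
bottom0 [[0.5148, 0.0928, 0.0], [0.4948, 0.2307, 0.0]] u [0.5228 0.5226] v [0.0184 0.1578]
neck [[0.5264, 0.153, 0.048], [0.523, 0.1765, 0.048], [0.5351, 0.1585, 0.048], [0.5329, 0.1734, 0.048]] u [0.5428 0.5428 0.5522 0.5522] v [0.0764 0.1001 0.0806 0.0956]
end [[0.4865, 0.1463, 0.048], [0.483, 0.1702, 0.048]] u [0.5024 0.5024] v [0.0754 0.0996]
0.1338427241573122 7.932746629457984
[0.74647517 0.74632145] [0.02279369 0.1542181 ]
dial face centre u,v 0.5746574245899664 0.08758863419942366
```

Run:
```python
from h import *
st();o,im=snap("wrist","w27")
cv2.imwrite("pics/w27a.png",cv2.resize(im[108:170,195:320],None,fx=6,fy=6,interpolation=cv2.INTER_CUBIC))
cv2.imwrite("pics/w27b.png",cv2.resize(im[170:260,195:320],None,fx=6,fy=6,interpolation=cv2.INTER_CUBIC))
```

```text
t 24.97 pos [0.4017 0.1468 0.261 ] R [[-0.144, 0.854, 0.499], [0.99, 0.125, 0.073], [0.0, 0.504, -0.863]] F [-1.9  0.4 -0.1] w 0.0787 q [ 0.05  0.04  2.22  0.13  0.36 -1.77]
```

View pics/w27a.png

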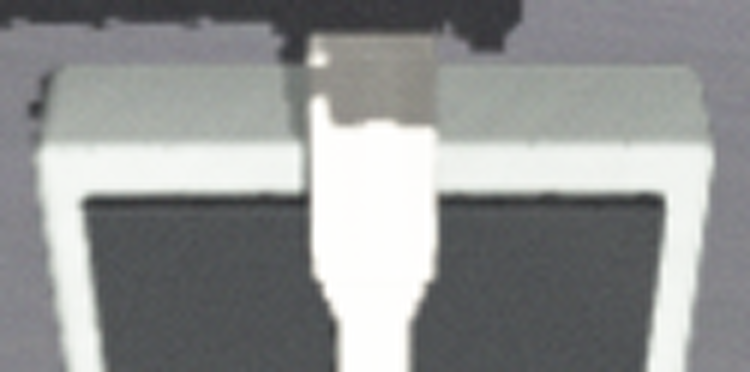

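View pics/w27b.png

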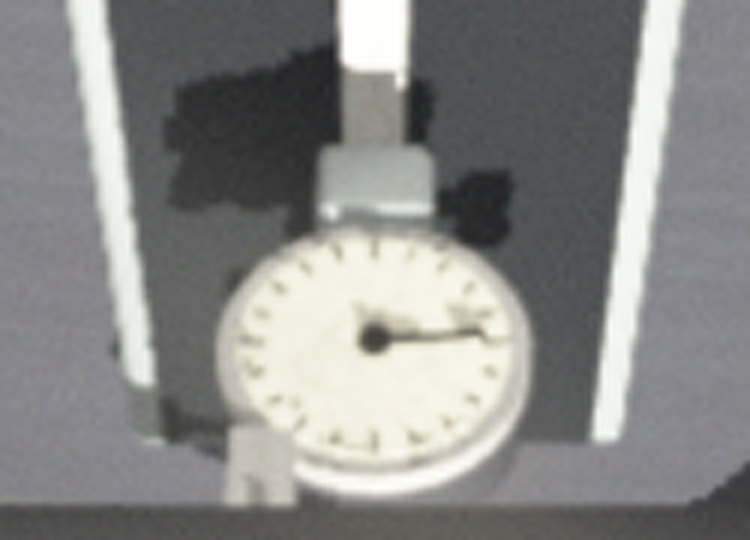

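```bash
cat > pnp.py <<'E'
from h import *
import pickle
o=pickle.load(open("pics/w27.pkl","rb"))
A=lambda u,v:(195+u/6-.4,108+v/6-.4); B=lambda u,v:(195+u/6-.4,170+v/6-.4)
obj=np.array([[-70,-70,40],[-70,70,40],[-70,-70,0],[-70,70,0],[165,-70,40],[165,70,40],[-14,0,134]],float)
img=np.array([A(40,147),A(713,147),A(55,69),A(700,69),B(140,442),B(616,442),B(374,340)])
c=calibration("wrist");K=np.array(c["K"]);D=np.array(c["distortion"],float)
neckpx=np.array([A(312,278),A(437,280),A(338,318),A(412,318),A(310,36),A(440,36)])
def plane(rv,tv,px,z):
    R=cv2.Rodrigues(rv)[0];p=cv2.undistortPoints(px.reshape(-1,1,2),K,D).reshape(-1,2);d=np.c_[p,np.ones(len(p))]@R;C=-R.T@tv.ravel()
    return C+d*((z-C[2])/d[:,2])[:,None]
for idx in ([0,1,2,3,4,5,6],[0,1,4,5,6],[0,1,2,3,6],[0,1,4,5],[0,1,2,3,4,5]):
    ok,rv,tv=cv2.solvePnP(obj[idx],img[idx],K,D,flags=cv2.SOLVEPNP_ITERATIVE if len(idx)>5 else cv2.SOLVEPNP_SQPNP)
    r=cv2.projectPoints(obj,rv,tv,K,D)[0].reshape(-1,2)-img
    print(idx,"resid",r.round(1).tolist());print(" neck gx,gy",plane(rv,tv,neckpx[:4],48.)[:,:2].round(1).tolist(),"end bottom",plane(rv,tv,neckpx[4:],40.)[:,:2].round(1).tolist())
    R=cv2.Rodrigues(rv)[0];print("  cam in gauge",(-R.T@tv).ravel().round(1))
E
python3 pnp.py
```

```text
[0, 1, 2, 3, 4, 5, 6] resid [[-0.8, 3.1], [0.7, 3.2], [0.5, -2.5], [-0.6, -2.4], [-0.5, 0.3], [0.6, 0.5], [0.1, -2.1]]
 neck gx,gy [[-46.5, -13.5], [-45.9, 12.8], [-35.2, -8.2], [-35.2, 7.6]] end bottom [[-101.3, -12.7], [-101.3, 12.5]]
  cam in gauge [-322.6    2.1  369.7]
[0, 1, 4, 5, 6] resid [[-1.6, 1.4], [1.5, 1.4], [-0.2, -4.4], [-0.0, -4.4], [-0.9, -0.2], [0.9, -0.1], [0.1, -2.6]]
 neck gx,gy [[-44.1, -13.3], [-43.5, 12.7], [-32.9, -8.1], [-32.9, 7.6]] end bottom [[-98.4, -12.6], [-98.5, 12.4]]
  cam in gauge [-318.7    1.9  365.8]
[0, 1, 2, 3, 6] resid [[-1.9, 2.2], [1.9, 2.2], [-0.1, -0.8], [0.1, -0.8], [-2.1, 13.6], [2.7, 13.8], [-0.0, -2.9]]
 neck gx,gy [[-46.7, -13.2], [-46.2, 12.4], [-36.7, -8.0], [-36.7, 7.4]] end bottom [[-97.5, -12.6], [-97.5, 12.4]]
  cam in gauge [-280.     3.2  388.6]
[0, 1, 4, 5] resid [[0.3, 0.1], [-0.2, 0.0], [1.4, -4.3], [-1.7, -4.4], [-0.4, -0.0], [0.4, -0.0], [0.3, -7.4]]
 neck gx,gy [[-41.3, -13.9], [-40.7, 13.0], [-30.0, -8.5], [-30.0, 7.7]] end bottom [[-96.8, -13.2], [-96.8, 12.7]]
  cam in gauge [-314.7    1.1  385.3]
[0, 1, 2, 3, 4, 5] resid [[0.3, 2.1], [-0.2, 2.1], [1.5, -2.6], [-1.6, -2.6], [-0.2, 0.5], [0.3, 0.6], [0.3, -5.2]]
 neck gx,gy [[-44.4, -13.9], [-43.9, 12.9], [-33.2, -8.5], [-33.2, 7.7]] end bottom [[-99.9, -13.2], [-99.9, 12.6]]
  cam in gauge [-319.3    1.2  382. ]
```

Run:
```python
from h import *
u=np.array([.9898,.1426,0]);v=np.array([-.1426,.9898,0]);T=np.array([.568,.1695,0])
print("cam now",campose("wrist",get_obs())[2][:3,3])
for th in (50,60):
 for a,h in ((.12,.22),(.14,.25),(.16,.25),(.15,.20)):
  R=rackR(th,-81.8);P=T+a*v+[0,0,h];o={"position":P,"tool_rot":Ro.from_matrix(R).as_quat()}
  C=campose("wrist",o)[2][:3,3];d=C-T-[0,0,.064]
  print(th,a,h,P.round(3),"px",proj("wrist",[[*T[:2],.064],[*T[:2],.048]],o).round().tolist(),"el",np.degrees(np.arctan2(d[2],d@v)).round(1),"dist",np.linalg.norm(d).round(3))
P=T+.15*v+[0,0,.25];go(P,rackR(60,-81.8))
```

```text
cam now [0.26226068 0.12640767 0.36437147]
50 0.12 0.22 [0.551 0.288 0.22 ] px [[258.0, 156.0], [258.0, 145.0]] el 39.9 dist 0.364
50 0.14 0.25 [0.548 0.308 0.25 ] px [[258.0, 147.0], [258.0, 138.0]] el 41.4 dist 0.399
50 0.16 0.25 [0.545 0.328 0.25 ] px [[258.0, 158.0], [258.0, 148.0]] el 39.6 dist 0.414
50 0.15 0.2 [0.547 0.318 0.2  ] px [[258.0, 187.0], [258.0, 176.0]] el 34.7 dist 0.376
60 0.12 0.22 [0.551 0.288 0.22 ] px [[258.0, 187.0], [258.0, 177.0]] el 44.7 dist 0.37
60 0.14 0.25 [0.548 0.308 0.25 ] px [[258.0, 181.0], [258.0, 172.0]] el 45.7 dist 0.406
60 0.16 0.25 [0.545 0.328 0.25 ] px [[258.0, 192.0], [258.0, 183.0]] el 43.7 dist 0.42
60 0.15 0.2 [0.547 0.318 0.2  ] px [[258.0, 218.0], [258.0, 208.0]] el 39.3 dist 0.379
t 25.02 offset cm [14.92 13.74  9.21] rot [  0.15 -45.15  77.89] rows 5.342217776998523 12.574306071915387
```

Run:
```python
from h import *
go([.50,.30,.34],rackR(52,-81.8))
```

```text
t 25.02 offset cm [13.81 14.06 -1.02] rot [ -6.13 -50.5   74.6 ] rows 4.731971347271332 12.611388931537764
```

>>> {"api": "drive_tool", "payload": {"plan": [{"offset": [0,2,-3.4],"delta_rot": [-0.5,-3.6,5.3],"jaw": 4},{"offset": [0,4,-6.5],"delta_rot": [-0.9,-7.2,10.6],"jaw": 4},{"offset": [3,6,-5.5],"delta_rot": [-1.4,-10.8,16],"jaw": 4},{"offset": [6,8,-4.5],"delta_rot": [-1.8,-14.4,21.2],"jaw": 4},{"offset": [9,10.5,-3],"delta_rot": [-2.2,-18,26.5],"jaw": 4},{"offset": [12,12.7,-2],"delta_rot": [-2.6,-21.6,32],"jaw": 4},{"offset": [13.8,14.1,-1],"delta_rot": [-3,-25.2,37.2],"jaw": 4},{"offset": [13.8,14.1,-1],"delta_rot": [-3.5,-28.8,42.5],"jaw": 4}]}}

```text
time: 25.68
position: [0.4907, 0.2776, 0.3347]
tool_rot: [0.809, 0.518, 0.135, 0.241]
ft_force: [1.4, -1.3, -0.1]
grip_width: 0.0418
```

Run:
```python
from h import *
st();go([.545,.32,.23],rackR(52,-81.8))
```

```text
t 25.68 pos [0.4907 0.2776 0.3347] R [[0.426, 0.774, 0.469], [0.904, -0.346, -0.251], [-0.032, 0.531, -0.847]] F [ 1.4 -1.3 -0.1] w 0.0418 q [ 0.57  0.27  1.66 -0.59  0.99 -0.3 ]
t 25.68 offset cm [ 6.48 -2.83 10.35] rot [ -4.54 -31.11  47.26] rows 3.006707044041103 7.928689442739912
```

>>> {"api": "drive_tool", "payload": {"plan": [{"offset": [1,-0.5,0],"delta_rot": [-0.6,-3.9,5.9],"jaw": 4},{"offset": [2,-1,0],"delta_rot": [-1.1,-7.8,11.8],"jaw": 4},{"offset": [3.5,-1.5,1],"delta_rot": [-1.7,-11.7,17.7],"jaw": 4},{"offset": [5,-2,2],"delta_rot": [-2.3,-15.6,23.6],"jaw": 4},{"offset": [6,-2.8,4],"delta_rot": [-2.8,-19.5,29.5],"jaw": 4},{"offset": [6.5,-2.8,6],"delta_rot": [-3.4,-23.4,35.4],"jaw": 4},{"offset": [6.5,-2.8,8.5],"delta_rot": [-4,-27.3,41.3],"jaw": 4},{"offset": [6.5,-2.8,10.3],"delta_rot": [-4.5,-31,47.2],"jaw": 4}]}}

```text
time: 26.35
position: [0.5452, 0.3217, 0.2267]
tool_rot: [0.943, 0.07, 0.023, 0.324]
ft_force: [0.7, 0.5, 0.1]
grip_width: 0.0401
```

Run:
```python
from h import *
import time
st();o,im=snap("wrist","w28");o,im=snap("wrist","w29");st()
cv2.imwrite("pics/w29c.png",cv2.resize(im[80:260,160:360],None,fx=4,fy=3.3,interpolation=cv2.INTER_CUBIC))
```

```text
t 26.35 pos [0.5452 0.3217 0.2267] R [[0.989, 0.117, 0.09], [0.147, -0.78, -0.608], [-0.001, 0.614, -0.789]] F [0.7 0.5 0.1] w 0.0401 q [ 0.62  0.73  1.21 -0.58  1.55  0.59]
t 26.45 pos [0.5465 0.3197 0.2244] R [[0.989, 0.12, 0.087], [0.149, -0.779, -0.609], [-0.005, 0.615, -0.788]] F [-0.9 -0.8 -0.2] w 0.0401 q [ 0.62  0.73  1.21 -0.58  1.55  0.58]
```

View pics/w29.png

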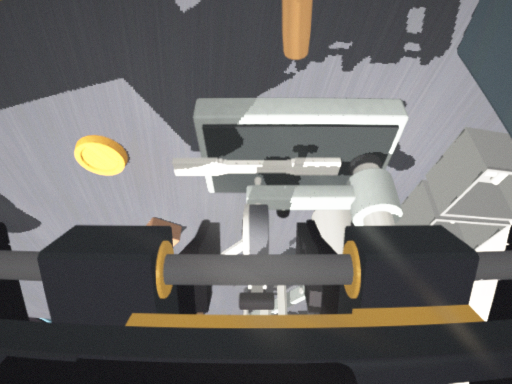

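Run:
```python
from h import *
a=cv2.imread("pics/w29.png")[140:210,165:350];b=cv2.imread("pics/w28.png")[140:210,165:350]
cv2.imwrite("pics/w29d.png",cv2.resize(a,None,fx=4.3,fy=4.3,interpolation=cv2.INTER_CUBIC))
c=cv2.imread("pics/w29.png")[150:200,225:305]
cv2.imwrite("pics/w29e.png",cv2.resize((np.clip(c/255.*1.3,0,1)**.6*255).astype(np.uint8),None,fx=10,fy=10,interpolation=cv2.INTER_CUBIC))
```

```text
(no output)
```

View pics/w29d.png

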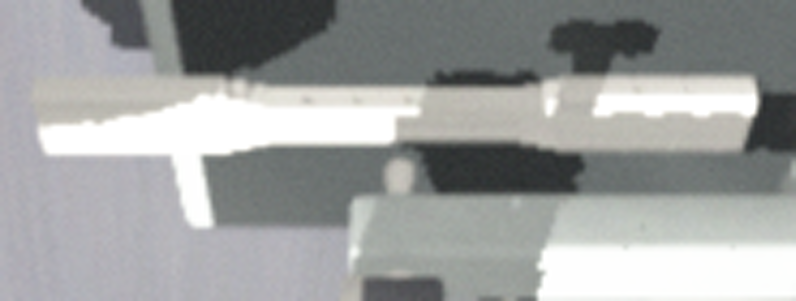

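View pics/w29e.png

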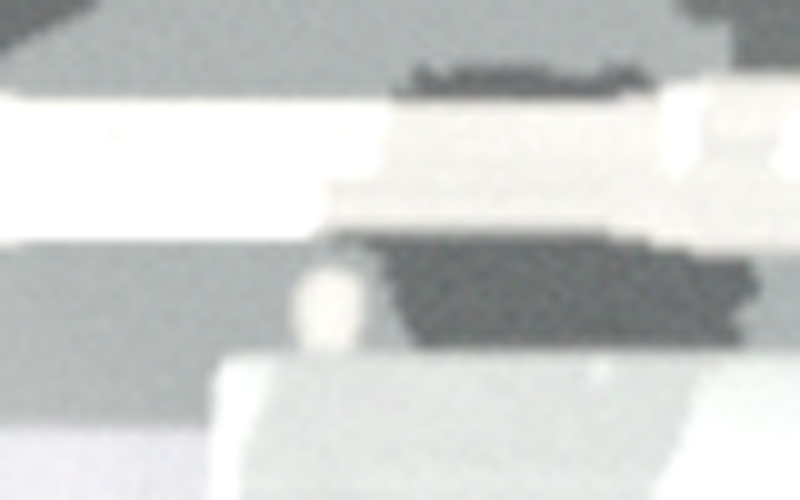

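Run:
```python
from h import *
import pickle
o=pickle.load(open("pics/w29.pkl","rb"))
u=np.array([.9898,.1426]);v=np.array([-.1426,.9898])
f=lambda l:np.array(l)/4.3+[165-.4,140-.4]
t=onz("wrist",f([[400,158]]),.064,o);print("tip u,v",t[0,:2]@u,t[0,:2]@v)
for nm,l,z in (("ends far",[[33,82],[757,80]],.048),("ends near bottom",[[43,154],[744,151]],.04),("kink far",[[250,88],[547,88]],.048),("kink near bottom",[[265,147],[532,146]],.04)):
  p=onz("wrist",f(l),z,o);print(nm,p[:,:2]@u,p[:,:2]@v,"mid",(p[:,:2]@u).mean())
```

```text
tip u,v 0.5878500463033914 0.09195656560745051
ends far [0.4883316  0.68434191] [0.10507592 0.1058228 ] mid 0.586336754475319
ends near bottom [0.48155857 0.68958952] [0.06385504 0.06525664] mid 0.5855740458657562
kink far [0.54716989 0.62768252] [0.10235032 0.10232982] mid 0.5874262055485957
kink near bottom [0.54804591 0.6264988 ] [0.06701689 0.06747795] mid 0.5872723548611714
```

Run:
```python
from h import *
import pickle
o=pickle.load(open("pics/w29.pkl","rb"))
u=np.array([.9898,.1426]);v=np.array([-.1426,.9898])
f=lambda l:np.array(l)/4.3+[165-.4,140-.4]
for l,z in (([[400,86]],.04),([[400,145]],.048),([[33,78],[757,76]],.04),([[43,155],[744,151]],.048)):
  p=onz("wrist",f(l),z,o);print(z,p[:,:2]@u,p[:,:2]@v)
g=lambda l:np.array(l)/10+[225-.4,150-.4]
for l,z in (([[330,265]],.064),([[330,270]],.064),([[296,300]],.066),([[366,300]],.066)):
  p=onz("wrist",g(l),z,o);print("tip",z,p[:,:2]@u,p[:,:2]@v)
```

```text
0.04 [0.58780819] [0.09402724]
0.048 [0.58778329] [0.0777899]
0.04 [0.48555277 0.68697024] [0.0977313  0.09849334]
0.048 [0.48469914 0.68656683] [0.07338226 0.07520336]
tip 0.064 [0.58782422] [0.09241093]
tip 0.064 [0.58782184] [0.09147966]
tip 0.066 [0.58385571] [0.08837971]
tip 0.066 [0.59201294] [0.08837988]
```

Run:
```python
from h import *
go([.560,.2265,.29],down(8.2))
```

```text
t 26.45 offset cm [-0.08 11.46  0.63] rot [37.97  0.19  0.44] rows 2.752828588465332 5.303237150512854
```

>>> {"api": "drive_tool", "payload": {"plan": [{"offset": [0,2,-2.5],"delta_rot": [6,0,0],"jaw": 5},{"offset": [0,4.5,-4],"delta_rot": [13,0,0],"jaw": 5},{"offset": [0,7,-3],"delta_rot": [20,0,0],"jaw": 5},{"offset": [0,9.5,-1],"delta_rot": [27,0,0],"jaw": 5},{"offset": [0,11.4,0.6],"delta_rot": [34,0,0.4],"jaw": 5},{"offset": [0,11.4,0.6],"delta_rot": [38,0,0.4],"jaw": 5},{"offset": [0,11.4,0.6],"delta_rot": [38,0,0.4],"jaw": 5},{"offset": [0,11.4,0.6],"delta_rot": [38,0,0.4],"jaw": 5}]}}

```text
time: 27.12
position: [0.5586, 0.227, 0.2968]
tool_rot: [0.997, 0.072, 0.002, -0.001]
ft_force: [0.8, 1.4, 0.2]
grip_width: 0.0502
```

Run:
```python
from h import *
st();o,im=snap("wrist","w30");print(proj("wrist",[[.560,.2275,.2266]],o));go([.560,.2265,.217],down(8.2))
cv2.imwrite("pics/w30c.png",im)
```

```text
t 27.12 pos [0.5586 0.227  0.2968] R [[0.989, 0.145, 0.003], [0.145, -0.989, 0.003], [0.004, -0.003, -1.0]] F [0.8 1.4 0.2] w 0.0502 q [0.2  0.42 1.4  0.   1.31 0.05]
[[258.17479215 199.28409043]]
t 27.17 offset cm [0.13 0.23 7.94] rot [-0.15 -0.17  0.24] rows 1.9051310960547636 0.04644862981613656
```

View pics/w30c.png

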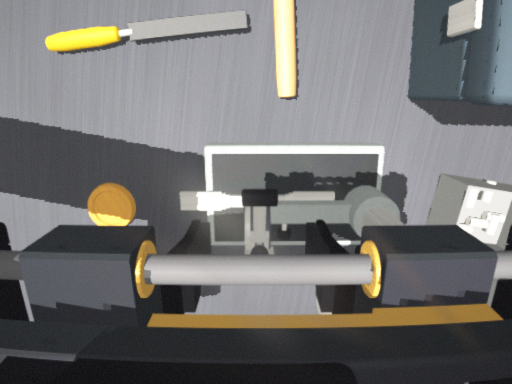

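>>> {"api": "drive_tool", "payload": {"plan": [{"offset": [0.2,0.2,4],"delta_rot": [0,0,0],"jaw": 5},{"offset": [0.2,0.2,7],"delta_rot": [0,0,0],"jaw": 5},{"offset": [0.2,0.2,7.9],"delta_rot": [0,0,0],"jaw": 5},{"offset": [0.2,0.2,7.9],"delta_rot": [0,0,0],"jaw": 2.3},{"offset": [0.2,0.2,7.9],"delta_rot": [0,0,0],"jaw": 2.3},{"offset": [0.2,0.2,7.9],"delta_rot": [0,0,0],"jaw": 2.3},{"offset": [0.2,0.2,7.9],"delta_rot": [0,0,0],"jaw": 2.3},{"offset": [0.2,0.2,7.9],"delta_rot": [0,0,0],"jaw": 2.3}], "squeeze": 15}}

```text
time: 27.83
position: [0.5604, 0.2273, 0.2189]
tool_rot: [0.997, 0.073, 0.002, -0.003]
ft_force: [-3.9, 1.5, 1.2]
grip_width: 0.027
```

Run:
```python
from h import *
st()
```

```text
t 27.83 pos [0.5604 0.2273 0.2189] R [[0.989, 0.146, 0.003], [0.146, -0.989, 0.005], [0.003, -0.005, -1.0]] F [-3.9  1.5  1.2] w 0.027 q [0.2  0.5  1.49 0.01 1.14 0.05]
```

>>> {"api": "drive_tool", "payload": {"plan": [{"offset": [0,-0.7,1.2],"delta_rot": [0,0,0],"jaw": 2.3},{"offset": [0,-1.2,2.5],"delta_rot": [0,0,0],"jaw": 2.3},{"offset": [0,-1.5,3.9],"delta_rot": [0,0,0],"jaw": 2.3},{"offset": [0,-1.65,5.3],"delta_rot": [0,0,0],"jaw": 2.3},{"offset": [0,-1.55,6.8],"delta_rot": [0,0,0],"jaw": 2.3},{"offset": [0,-1.3,8],"delta_rot": [0,0,0],"jaw": 2.3},{"offset": [0,-1.15,8.5],"delta_rot": [0,0,0],"jaw": 2.3},{"offset": [0,-1.1,8.7],"delta_rot": [0,0,0],"jaw": 2.3}]}}

```text
time: 28.5
position: [0.5588, 0.2385, 0.1316]
tool_rot: [0.997, 0.073, 0.001, -0.003]
ft_force: [-6.9, 2.7, 17.6]
grip_width: 0.0257
```

Run:
```python
from h import *
st()
```

```text
t 28.5 pos [0.5588 0.2385 0.1316] R [[0.989, 0.145, 0.001], [0.145, -0.989, 0.006], [0.002, -0.006, -1.0]] F [-6.9  2.7 17.6] w 0.0257 q [0.22 0.62 1.56 0.01 0.96 0.07]
```

>>> {"api": "drive_tool", "payload": {"plan": [{"offset": [0,0,-0.1],"delta_rot": [0,0,0],"jaw": 2.3},{"offset": [0,0,-0.1],"delta_rot": [0,0,0],"jaw": 4},{"offset": [0,0,-0.1],"delta_rot": [0,0,0],"jaw": 5},{"offset": [0,0,-0.1],"delta_rot": [0,0,0],"jaw": 5},{"offset": [0,0,-2],"delta_rot": [0,0,0],"jaw": 5},{"offset": [0,0,-6],"delta_rot": [0,0,0],"jaw": 5},{"offset": [0,0,-10],"delta_rot": [0,0,0],"jaw": 5},{"offset": [0,0,-14],"delta_rot": [0,0,0],"jaw": 5}]}}

```text
time: 29.17
position: [0.559, 0.2367, 0.2714]
tool_rot: [0.997, 0.073, 0.001, -0.002]
ft_force: [0.9, -1.2, -1.1]
grip_width: 0.0495
```

Run:
```python
from h import *
st();o,im=snap("wrist","w31");snap("scene","s31");print(proj("wrist",[[.5585,.2397,.145]],o))
go([.545,.32,.23],rackR(52,-81.8))
im=cv2.imread("pics/s31.png");cv2.imwrite("pics/s31c.png",cv2.resize(im[150:300,170:390],None,fx=3.5,fy=3.5,interpolation=cv2.INTER_CUBIC))
```

```text
t 29.17 pos [0.559  0.2367 0.2714] R [[0.989, 0.145, 0.001], [0.145, -0.989, 0.004], [0.002, -0.003, -1.0]] F [ 0.9 -1.2 -1.1] w 0.0495 q [0.21 0.45 1.42 0.   1.26 0.07]
[[256.37757733 177.63584535]]
t 29.27 offset cm [-0.79 -8.36  4.87] rot [-38.28  -1.16  -0.21] rows 2.327520940455067 5.348511837987134
```

View pics/w31.png

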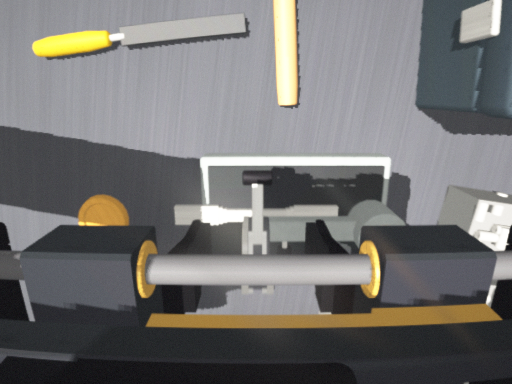

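View pics/s31c.png

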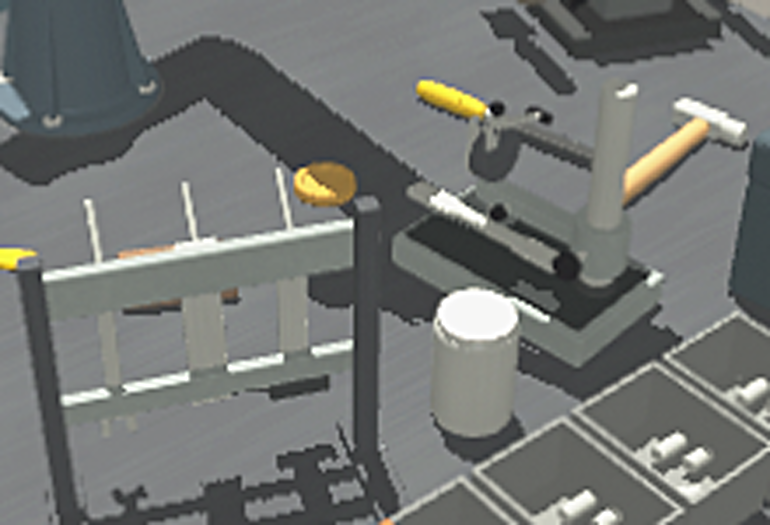

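>>> {"api": "drive_tool", "payload": {"plan": [{"offset": [0,-2,0],"delta_rot": [-6,0,0],"jaw": 5},{"offset": [0,-4,0],"delta_rot": [-12,0,0],"jaw": 5},{"offset": [-0.4,-6,0],"delta_rot": [-18,-0.5,0],"jaw": 5},{"offset": [-0.8,-8.4,1],"delta_rot": [-24,-1,0],"jaw": 5},{"offset": [-0.8,-8.4,3],"delta_rot": [-30,-1,0],"jaw": 5},{"offset": [-0.8,-8.4,4.8],"delta_rot": [-36,-1,0],"jaw": 5},{"offset": [-0.8,-8.4,4.8],"delta_rot": [-38,-1,0],"jaw": 5},{"offset": [-0.8,-8.4,4.8],"delta_rot": [-38,-1,0],"jaw": 5}]}}

```text
time: 29.93
position: [0.537, 0.3205, 0.2179]
tool_rot: [0.943, 0.072, 0.014, 0.325]
ft_force: [0.1, -0.8, -0.3]
grip_width: 0.0499
```

Run:
```python
from h import *
st();o,im=snap("wrist","w32")
a=im[130:220,165:350]
cv2.imwrite("pics/w32d.png",cv2.resize((np.clip(a/255.*1.1,0,1)**.7*255).astype(np.uint8),None,fx=4.3,fy=4.3,interpolation=cv2.INTER_CUBIC))
```

```text
t 29.93 pos [0.537  0.3205 0.2179] R [[0.989, 0.126, 0.073], [0.144, -0.778, -0.611], [-0.021, 0.615, -0.788]] F [ 0.1 -0.8 -0.3] w 0.0499 q [ 0.62  0.73  1.22 -0.57  1.55  0.59]
```

View pics/w32d.png

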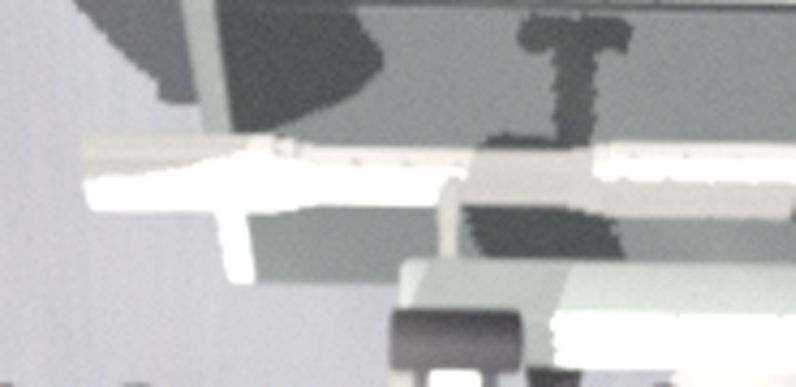

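Run:
```python
from h import *
st();print(hand_in())
```

```text
t 29.98 pos [0.5381 0.3199 0.2201] R [[0.99, 0.123, 0.074], [0.143, -0.78, -0.609], [-0.017, 0.613, -0.79]] F [-0.7 -0.2 -0. ] w 0.0498 q [ 0.62  0.73  1.22 -0.57  1.55  0.59]
the job is handed in; nothing more can be done
None
```

The job is done and handed in at about 30 s of the 72 s allowed. I raised the lift lever fully and took out the setting bar. I hung it by its hole on the middle, free peg of the rack. Then I laid the coupon flat along the base with its waist under the tip and brought the lever back down to its stop.

**Last checks:**
- **Bar:** the scene pictures show it hanging on its peg between the spanner and the square.
- **Lever:** about 18 N of push-back showed it was at its lower stop. After release the handle was about a pixel from the position predicted for fully down.
- **Tip:** the side view shows the foot standing on the narrow part, within about 1–2 mm of the middle along its length.
- **Robot:** the gripper was clear of everything when I handed in.

**What disagreed or nearly went wrong:**
- **Across the waist:** my views differed by 0–2 mm. The front view put the foot dead centre; the side view before lowering put it up to 2 mm off. Either way the foot is fully on the waist.
- **Gauge position:** estimates from the base edges differed by a few millimetres, so I relied on direct views of the tip.
- **Last joint:** while lining up with the peg, its reading reached -2.853 rad, against a stated limit of -2.85. I changed the approach angle and backed off at once, but I can't tell whether that counts as passing the range.

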